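# Load the bench demagnetiser

## Robot

A 6-joint arm with a two-finger parallel gripper is mounted at the origin on the work surface. World frame = base frame: x ahead of the robot, y to its left, z up, the work surface at z = 0. Lengths are in mm, angles in rad, forces in N, time in s.
With the tool pointing down it reaches from about 275 to 1000 mm from the base axis. Payload 8.4 kg.
Tool frame: the origin (TCP) lies at the very end of the fingers, on their centre line; the grasp point (between the pads) lies 19 mm behind it; z points along the fingers, y is the direction in which the jaws open and shut (so a half turn about z gives the same grasp; the last joint's range is limited). The gripper opens to 85 mm and grips with 20 to 120 N. Pads are 22 mm wide; open, the fingers measure 114 mm over their backs; the gripper's body (76 mm by 85 mm) begins 54 mm behind the grasp point. The pads swing forward as they close: fully open they stand 13 mm farther back than shut.
Start: joints at [-1.223, 0.353, 1.633, -0, 1.155, -0.002], TCP at [214.192, -587.154, 231.281] pointing down, gripper open.
Joint ranges: [-2.63, 2.63], [-0.92, 2.1], [0.06, 2.66], [-1.3, 4.44], [0, 2.69], [-3.02, 3.02]. Speed limits (rad/s): [2.22, 2.22, 2.79, 3.14, 3.14, 3.14].

## Interface

Orientations are given as a unit quaternion [x, y, z, w].
In Python, from cell import env, snapshot, ticket gives the robot as it stands.
- The arm moves only by the tool servo_tool, never from a script. Its argument "deltas" is a list of rows, each an object of numbers: "dx", "dy", "dz": the shift along the tool's x, y, z in cm; "ax", "ay", "az": the turn, a rotation vector about the tool's x, y, z in rad; "jaw": the opening, from 0 (shut) to 1 (fully open). In form: [{"dx": .., "dy": .., "dz": .., "ax": .., "ay": .., "az": .., "jaw": ..}, ...]. A call has 1 to 20 rows; each row is the pose to reach, as a shift and turn from the pose commanded when the call began, along the tool's axes at that moment; what a row does not reach only later rows make up. A row lasts 1/12 s, in which the tool goes at most 41.7 mm and 7.16 degrees, less where a joint would pass 70% of its speed; a pose out of reach is approached as far as the arm can. A call with a gripper value outside its range is refused whole. The fingers move at their own pace and stop on an object; the grip force is fixed at half the most. Time passes only in rows, so rows that repeat a pose let the fingers close. It gives the time, the measured TCP pose, the force and the opening at its end, in the units of the state.
- env.read_state(): the state, without advancing time (a new reading comes with each control period).
- snapshot(name): name is "scene" or "top" or "wrist"; returns a dict with "pixels" (384x512x3 uint8, blue, green, red), "mtx" (3x3 intrinsics, pixels), "pose" (4x4, takes a point from camera to world coordinates). Camera axes: x right, y down, z forward; pixel columns grow to the right and rows downward; lengths in mm; the calibration is good to about 2 mm. A picture is of the moment at which its call begins. There is no depth.
- ticket.close_job(): hands the job in, once; it reports no verdict.
The state is a dict: "t": time; "q": joint angles; "joint_velocities": joint speeds; "joint_torque": joint torques, N m; "eef_pos": TCP position; "tool_rot": TCP orientation; "ft_force": force on the tool from outside, world axes, zero at the start; "ft_torque": the same for the moment, N m; "opening": opening from 0.0 (shut) to 1.0 (fully open).
Only numpy, scipy, OpenCV 4.12 (cv2) and the standard library are available. Lean on these libraries where they do the work, as an engineer would, in place of code of your own. Each camera call takes 0.05 s, during which the arm holds its last target. There are 200 camera calls.

## Task

Before anything else turn the demagnetiser's dial fully anticlockwise to its off stop, and leave it there. Then tip the steel bushes out of the hinged pan into the tray and swing the empty pan back level, and slip each steel link bar lengthwise under its own sprung yellow finger on the blue plate, flat and straight, fully in against the end stop, so that the finger bears down on it. Leave the ball bearing and the white seals where they are.

Things in the scene. Friction and masses are not known exactly. Their poses are not given: they have to be found in the camera images.
- plate: Fixed blue plate, 205 mm (x) by 290 mm (y), its top face (the bed) 12 mm above the bench. Origin on the bench under its middle; its x axis points away from the robot, the way bars are pushed in. Three lanes run along x at y = -90, 0, 90 mm, each with a dark end stop and, hinged behind that, a sprung yellow finger 14 mm wide reaching over the lane towards the robot, up to 38 mm above the bed.
- seat0 (a point): On the bed in the lane at plate y = -90 mm, axes those of the plate: where the centre of the underside of a seated bar belongs. The end stop's face (22 mm high, 40 mm wide) is 61.5 mm from it along +x, so a bar against the stop lies 1.5 mm past this point.
- seat1 (a point): On the bed in the lane at plate y = 0 mm, axes those of the plate: where the centre of the underside of a seated bar belongs. The end stop's face (22 mm high, 40 mm wide) is 61.5 mm from it along +x, so a bar against the stop lies 1.5 mm past this point.
- seat2 (a point): On the bed in the lane at plate y = 90 mm, axes those of the plate: where the centre of the underside of a seated bar belongs. The end stop's face (22 mm high, 40 mm wide) is 61.5 mm from it along +x, so a bar against the stop lies 1.5 mm past this point.
- finger0 (a joint): Lift angle (rad) of the finger over seat0: 0 at rest, about 0.17 on a bar. At rest its foot hangs 7 mm over the bed at seat x = +25 mm and its lip climbs at 25 degrees to a tip at x = -17 mm, 27 mm over the bed (about 45 mm with a bar in). A bar pushed along +x at bed level (5 to 15 N) lifts it and goes under. Spring: 3 N at the foot at rest, 5 N on a bar.
- finger1 (a joint): Lift angle (rad) of the finger over seat1: 0 at rest, about 0.17 on a bar. At rest its foot hangs 7 mm over the bed at seat x = +25 mm and its lip climbs at 25 degrees to a tip at x = -17 mm, 27 mm over the bed (about 45 mm with a bar in). A bar pushed along +x at bed level (5 to 15 N) lifts it and goes under. Spring: 3 N at the foot at rest, 5 N on a bar.
- finger2 (a joint): Lift angle (rad) of the finger over seat2: 0 at rest, about 0.17 on a bar. At rest its foot hangs 7 mm over the bed at seat x = +25 mm and its lip climbs at 25 degrees to a tip at x = -17 mm, 27 mm over the bed (about 45 mm with a bar in). A bar pushed along +x at bed level (5 to 15 N) lifts it and goes under. Spring: 3 N at the foot at rest, 5 N on a bar.
- dial (a joint): Angle of the demagnetiser's black dial, rad: 0 = off (fully anticlockwise seen from above, end stop), 2.8 = full (clockwise stop). It stays where it is left; turns with 0.06 N m.
- dial_grip (a point): On the dial's vertical axis at gripping height. The dial's upright grip is a bar 51 mm long, 14 mm wide and 32 mm high, its top 7 mm above this point; it turns with the dial, and this point's x axis runs along the bar (white mark on the -x half). It sits on a grey control box 100 mm square and 50 mm high, fixed.
- tipper: Fixed grey stand with tray and tipping pan. Origin on the bench under the pan's hinge line. Hinge axis along its x, 95 mm above the bench; the pan lies on the +y side, the tray on the -y side.
- pan_hinge (a point): Middle of the pan's hinge line, 95 mm above the bench; the hinge axis is this point's x axis.
- pan (a joint): Tip angle of the pan: 0 = level (at rest on its stop), grows as the grip rises and swings over the hinge towards the tray; end stop at 2.3. The bushes slide out from about 1.5 on, all by about 2.2. Pan 0.5 kg; let go below about 1.9 rad it falls back to level. Its inside is 116 mm wide, about 75 mm deep, open at the top; the wall on the hinge side is sloped.
- pan_grip (a point): Middle of the pan's red round grip bar (12 mm thick, 78 mm clear between its arms, parallel to the hinge), 150 mm from the hinge line and 40 mm clear of the pan's wall; at angle a it is at tipper y = 150 cos(a) + 5 sin(a), z = 95 + 150 sin(a) - 5 cos(a) mm. The bar can be pinched from above and turns between the fingers.
- tray_in (a point): Middle of the tray's floor, 6 mm above the bench. The tray is inside 150 mm (tipper x) by 168 mm (tipper y), walls 45 mm high.
- bar0: Loose steel link bar 120 x 30 x 18 mm (length along its x), about 0.4 kg, bright ends with a dark bore, rusty middle, lying flat. Origin: centre of its underside. Either end may go in first. May be absent.
- bar1: Loose steel link bar 120 x 30 x 18 mm (length along its x), about 0.4 kg, bright ends with a dark bore, rusty middle, lying flat. Origin: centre of its underside. Either end may go in first. May be absent.
- bar2: Loose steel link bar 120 x 30 x 18 mm (length along its x), about 0.4 kg, bright ends with a dark bore, rusty middle, lying flat. Origin: centre of its underside. Either end may go in first. May be absent.
- bush0: Loose steel bush, 30 mm diameter, 30 mm long, 0.09 kg, starting in the pan. Origin: its centre. May be absent.
- bush1: Loose steel bush, 30 mm diameter, 30 mm long, 0.09 kg, starting in the pan. Origin: its centre. May be absent.
- bush2: Loose steel bush, 30 mm diameter, 30 mm long, 0.09 kg, starting in the pan. Origin: its centre. May be absent.
- bush3: Loose steel bush, 30 mm diameter, 30 mm long, 0.09 kg, starting in the pan. Origin: its centre. May be absent.
- bearing: Bystander: ball bearing lying flat, 72 mm diameter, 20 mm high. Origin: centre of its underside.
- seals: Bystander: stack of white plastic seals, 72 mm diameter, 60 mm high. Origin: centre of its underside.
Things that resemble listed ones, but are neither listed nor needed, are in the scene too. Leave any red or turquoise look-alike of the bar2 alone.

How it is judged:
By the outcome, as a careful person would: the job done as asked, in the order asked, and still so for the second after the job is handed in, with the robot touching nothing.
Of bush0, bush1, bush2, bush3 only 2 to 4 are there at a start; the rules pass over those that are not, and their reading is None.
Of bar0, bar1, bar2 only 2 to 3 are there at a start; the rules pass over those that are not, and their reading is None.
At some moment in a run one of bar0, bar1, bar2 may be knocked a few centimetres aside while the robot is not near it.
It also fails if it takes over 208 s, if anything falls off the work surface, if the arm or the gripper's body presses on something with over 40 N, if the wrist force passes 120 N, or if a joint passes its speed limit or range.

## Working session

There is one attempt and no reset: what is moved stays moved. The work goes in short steps, Python scripts to look and compute and a tool call to move; the robot and the scene stay as the last step left them, time stands still between calls to the robot, and variables do not carry over. Pictures are saved under pics/ and viewed, on a budget of 14 in all, crops included, one or two more only if the job needs it, and the job is handed in when it is done.

Besides the shell and the picture viewer there is one more tool, called after "Emit:" as name([rows], argument=value, ...), one row to a line, values as JSON. servo_tool: Moves the arm, as the interface text tells. Its arguments: {"type":"object","properties":{"deltas":{"type":"array","items":{"type":"object","properties":{"dx":{"type":"number"},"dy":{"type":"number"},"dz":{"type":"number"},"ax":{"type":"number"},"ay":{"type":"number"},"az":{"type":"number"},"jaw":{"type":"number"}}}}},"required":["deltas"]}

```bash
ls; mkdir -p pics; cat > h.py <<'E'
import numpy as np, cv2
from cell import env, snapshot, ticket
from scipy.spatial.transform import Rotation as R
def snap(n,f=None):
    s=snapshot(n); 
    import pickle; pickle.dump(s,open(f'{f or n}.pkl','wb'))
    return s
def ray(s,u,v,z):
    K=np.array(s['mtx']);T=np.array(s['pose'])
    d=T[:3,:3]@np.linalg.solve(K,[u,v,1.]);o=T[:3,3]
    return o+d*(z-o[2])/d[2]
def proj(s,p):
    K=np.array(s['mtx']);T=np.array(s['pose'])
    c=T[:3,:3].T@(np.array(p,float)-T[:3,3]);c=K@c
    return c[:2]/c[2]
E
python3 - <<'E'
from h import *
for n in ['scene','top']:
    s=snap(n); cv2.imwrite(f'pics/{n}0.png',cv2.resize(np.array(s['pixels']),(800,600),interpolation=cv2.INTER_CUBIC))
    print(n,np.array(s['pose']).round(3),np.array(s['mtx']).round(1))
s=env.read_state();print(s['eef_pos'],s['tool_rot'],s['t'])
E
```

```text
pics
scene [[ 2.230000e-01  6.790000e-01 -7.000000e-01  1.307173e+03]
 [ 9.750000e-01 -1.560000e-01  1.590000e-01 -2.142190e+02]
 [-1.000000e-03 -7.180000e-01 -6.960000e-01  9.167020e+02]
 [ 0.000000e+00  0.000000e+00  0.000000e+00  1.000000e+00]] [[375.8   0.  254.2]
 [  0.  375.8 194.4]
 [  0.    0.    1. ]]
top [[-1.59000e-01 -9.67000e-01  1.97000e-01  3.06569e+02]
 [-9.87000e-01  1.56000e-01 -3.10000e-02  8.06700e+00]
 [-1.00000e-03 -2.00000e-01 -9.80000e-01  9.99607e+02]
 [ 0.00000e+00  0.00000e+00  0.00000e+00  1.00000e+00]] [[383.5   0.  254.8]
 [  0.  383.5 192. ]
 [  0.    0.    1. ]]
[ 214.02585901 -586.74930375  230.64656146] [ 9.84743017e-01  1.74013772e-01 -1.18428652e-04 -6.19333506e-04] 0.1
```

View pics/scene0.png

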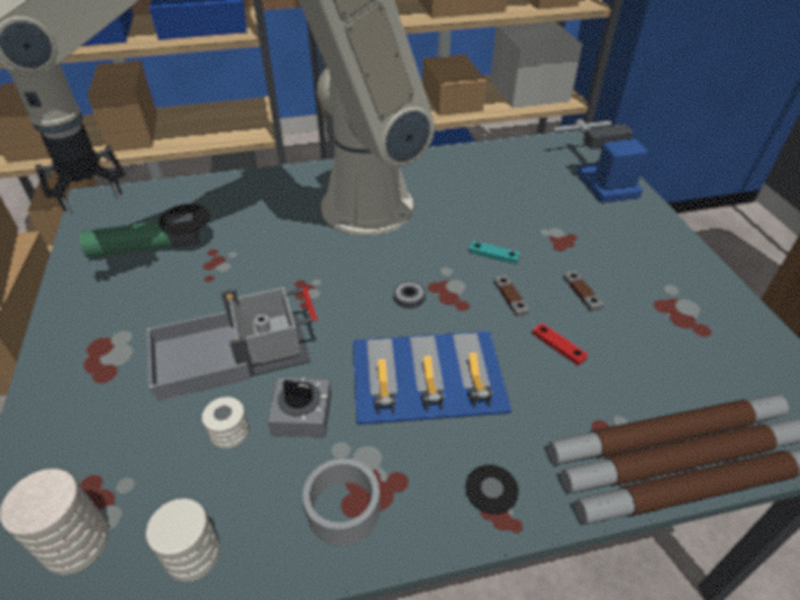

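View pics/top0.png

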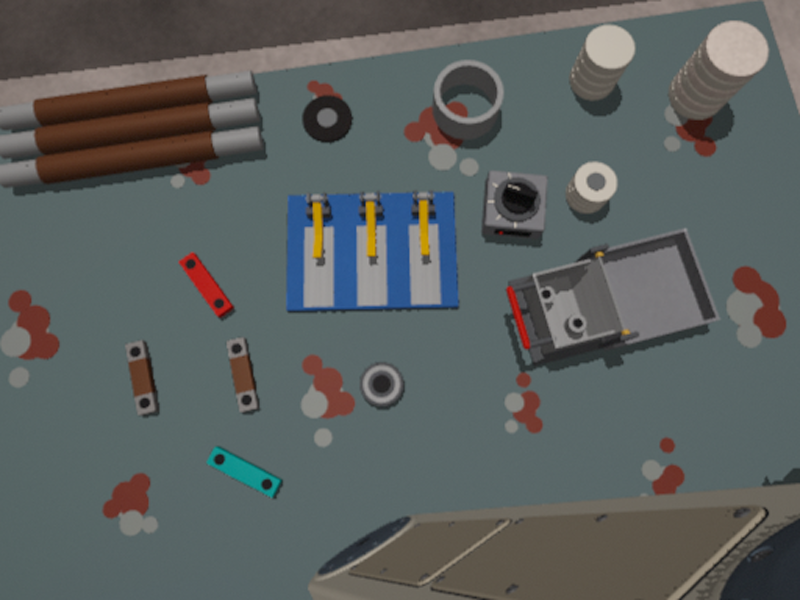

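The scene view shows the plate centre at about (430,375), the dial at (298,395), the tipper at (235,335) and the bearing at (409,293). In the top view the only two rusty bars with bright ends are at about (141,377) and (242,374). The look-alikes are red (206,285) and turquoise (244,472), so the third bar is absent. Next I'll measure everything by colour.

```bash
cat > m.py <<'E'
from h import *
import pickle
def blob(m,mn=30):
    n,l,st,c=cv2.connectedComponentsWithStats(m.astype(np.uint8))
    return [(l==i) for i in range(1,n) if st[i,4]>=mn]
for n in ['top','scene']:
    s=pickle.load(open(n+'.pkl','rb'));im=np.array(s['pixels']);hsv=cv2.cvtColor(im,cv2.COLOR_BGR2HSV);H,S,V=[hsv[...,i].astype(int) for i in range(3)]
    def rect(m,z):
        v,u=np.nonzero(m);P=np.array([ray(s,a,b,z)[:2] for a,b in zip(u,v)],np.float32)
        r=cv2.minAreaRect(P);return np.round(r[0],1),np.round(r[1],1),round(r[2],1),np.round([u.mean(),v.mean()],1)
    print(n)
    for nm,m,z in [('blue',(H>105)&(H<125)&(S>150)&(V>60),12),('yellow',(H>18)&(H<32)&(S>150)&(V>100),45),('red',((H<6)|(H>174))&(S>190)&(V>110),90),('turq',(H>80)&(H<95)&(S>140),18),('rust',(H>3)&(H<16)&(S>90)&(S<190)&(V>40),18)]:
        for b in blob(m):
            print(nm,b.sum(),*rect(b,z))
E
python3 m.py
python3 - <<'E'
import cv2
a=cv2.imread('pics/top0.png')[140:380,460:740];b=cv2.imread('pics/scene0.png')[270:460,140:350]
import numpy as np
a=cv2.resize(a,(0,0),fx=1.6,fy=1.6);b=cv2.resize(b,(0,0),fx=1.6,fy=1.6)
c=np.zeros((max(a.shape[0],b.shape[0]),a.shape[1]+b.shape[1],3),np.uint8);c[:a.shape[0],:a.shape[1]]=a;c[:b.shape[0],a.shape[1]:]=b
cv2.imwrite('pics/c1.png',c);print(c.shape)
E
```

```text
top
blue 3942 [599.5   9.1] [287.8 203.2] 82.1 [237.5 159.2]
yellow 184 [627.7   5.8] [13.1 92.8] 81.4 [236.8 145.5]
yellow 184 [616.1 -83. ] [13.9 93. ] 82.3 [271.  144.7]
yellow 188 [639.1  92.3] [15.6 92.9] 82.5 [202.9 146.6]
red 406 [564.1 272.7] [109.4  26.3] 28.6 [131.4 181.6]
red 162 [ 434.2 -197.6] [96.7 10.7] 5.1 [331.5 203.2]
turq 573 [271.4 263.1] [121.   31.6] 55.1 [155.9 301.4]
rust 5669 [868.5 409.8] [313.6 207.6] 89.8 [79.8 82.6]
rust 131 [906.   46.9] [65.  25.9] 65.5 [206.1  57.3]
rust 83 [ 834.  -183.6] [39.3 21.6] 51.9 [292.8  69.3]
rust 356 [ 789.7 -126.9] [91.1 69.1] 30.1 [273.7  82.8]
rust 315 [ 713.1 -588.7] [63.5 71.7] 81.0 [446.3  86.8]
rust 714 [ 407.5 -621.4] [124.9  58.2] 12.3 [487.4 192.9]
rust 697 [562.5 581.5] [125.6  66.2] 8.3 [ 21.7 208.7]
rust 270 [424.8 248.7] [56.8 30.7] 4.9 [154.8 239. ]
rust 604 [385.  112.4] [110.7  55.7] 14.2 [210.4 247.3]
rust 267 [446.4 412.8] [56.6 30.4] 6.7 [ 89.8 240.9]
rust 58 [ 341.4 -201.5] [19.3 20.1] 34.6 [334.7 242.7]
rust 263 [ 290.7 -197.6] [40.8 65. ] 86.4 [338.9 263.8]
rust 63 [ 204.1 -408.1] [21.  19.6] 15.8 [42
[... 1808 characters left out ...]
5] [61. 26.] 11.0 [ 19.3 181.9]
rust 51 [381.3  89.3] [35.5 62.7] 73.8 [281.1 185.6]
rust 80 [445.9 407.9] [49.  30.4] 3.4 [371.9 184.4]
rust 77 [424.4 244.3] [48. 28.] 4.3 [326.1 187.3]
rust 110 [581.6 575. ] [116.5  48.1] 14.5 [437.8 204. ]
rust 59 [ 387.9 -627.3] [41.7 36.7] 56.7 [ 63.8 221.4]
rust 102 [ 442.1 -627.9] [86.8 34.9] 29.8 [ 62.7 235.3]
rust 3343 [846.7 414. ] [314.  120.5] 89.5 [437.3 281.7]
rust 1839 [936.  413.6] [ 48.4 316.2] 0.3 [455.7 307.8]
rust 64 [ 820.4 -108.5] [34.  31.5] 77.1 [252.3 308.6]
rust 96 [ 723.8 -594. ] [64.1 25.4] 35.8 [ 60.9 313.8]
rust 116 [ 836.5 -177.3] [38.8 47.9] 63.3 [227.3 320. ]
rust 101 [925.4  48.6] [46.8 27.1] 69.6 [323.  334.1]
(384, 784, 3)
```

View pics/c1.png

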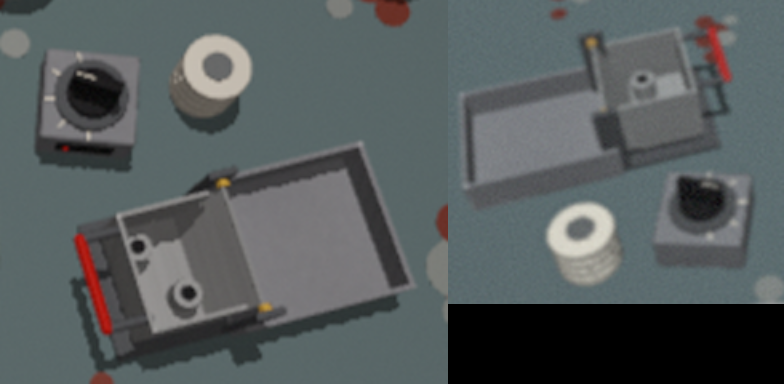

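In the crop the dial is at about (92,92) with its grip roughly along the image x axis. There are two bushes in the pan, at (138,246) and (187,293). The grip is red, at (93,283). Next I'll get the wrist camera offset and the dial estimate.

```bash
cat >> h.py <<'E'
def tool():
    s=env.read_state();return np.array(s['eef_pos']),R.from_quat(s['tool_rot'])
def down(yaw): # tool pointing down, x axis at yaw
    return R.from_euler('z',yaw)*R.from_euler('x',np.pi)
def delta(p,r):
    """shift (cm) and turn from the present pose"""
    p0,r0=tool();return np.round(r0.inv().apply(np.array(p,float)-p0)/10,2),np.round((r0.inv()*r).as_rotvec(),3)
def st():
    s=env.read_state();r=R.from_quat(s['tool_rot']);x=r.apply([1,0,0]);print('t',round(s['t'],1),'p',np.round(s['eef_pos'],1),'yaw',round(float(np.arctan2(x[1],x[0])),3),'z',np.round(r.apply([0,0,1]),3),'F',np.round(s['ft_force'],1),'op',round(s['opening'],3),'q',np.round(s['q'],2))
E
python3 - <<'E'
from h import *
import pickle
s=snap('wrist');p,r=tool();T=np.array(s['pose'])
print('cam in tool',r.inv().apply(T[:3,3]-p).round(1),(r.inv().as_matrix()@T[:3,:3]).round(3),s['mtx'].round(0) if hasattr(s['mtx'],'round') else s['mtx'])
t=pickle.load(open('top.pkl','rb'));c=pickle.load(open('scene.pkl','rb'))
print([ray(t,331.2,126.4,z).round(1) for z in (60,85)])
# scene crop (700,200) -> /1.6 + (140,270)
u=(700-448)/1.6+140;v=200/1.6+270;print([ray(c,u*.64,v*.64,z).round(1) for z in (60,85)])
st()
q=ray(t,331.2,126.4,80)
print(delta([q[0]-80,q[1],300],down(0.0)))
E
```

```text
cam in tool [  79.7   -0.4 -142.7] [[-0.    -0.951 -0.309]
 [ 1.    -0.     0.   ]
 [-0.    -0.309  0.951]] [[325.   0. 263.]
 [  0. 325. 192.]
 [  0.   0.   1.]]
[array([ 635.6, -244.2,   60. ]), array([ 626.8, -237.5,   85. ])]
[array([ 636.3, -246.6,   60. ]), array([ 655.9, -245.6,   85. ])]
t 0.1 p [ 214.1 -586.8  230.7] yaw 0.35 z [-0.     0.001 -1.   ] F [ 0.8 -0.2  0.3] op 1.002 q [-1.22  0.35  1.63  0.    1.16 -0.  ]
(array([ 43.35, -21.23,  -6.9 ]), array([-0.001,  0.   ,  0.35 ]))
```

Emit:
servo_tool([
  {"dx":43.5,"dy":-21.2,"dz":-2,"az":0.35,"jaw":1},
  {"dx":43.5,"dy":-21.2,"dz":-2,"az":0.35,"jaw":1},
  {"dx":43.5,"dy":-21.2,"dz":-2,"az":0.35,"jaw":1},
  {"dx":43.5,"dy":-21.2,"dz":-2,"az":0.35,"jaw":1},
  {"dx":43.5,"dy":-21.2,"dz":-2,"az":0.35,"jaw":1},
  {"dx":43.5,"dy":-21.2,"dz":-2,"az":0.35,"jaw":1},
  {"dx":43.5,"dy":-21.2,"dz":-2,"az":0.35,"jaw":1},
  {"dx":43.5,"dy":-21.2,"dz":-2,"az":0.35,"jaw":1},
  {"dx":43.5,"dy":-21.2,"dz":-2,"az":0.35,"jaw":1},
  {"dx":43.5,"dy":-21.2,"dz":-2,"az":0.35,"jaw":1},
  {"dx":43.5,"dy":-21.2,"dz":-2,"az":0.35,"jaw":1},
  {"dx":43.5,"dy":-21.2,"dz":-2,"az":0.35,"jaw":1},
  {"dx":43.5,"dy":-21.2,"dz":-2,"az":0.35,"jaw":1},
  {"dx":43.5,"dy":-21.2,"dz":-2,"az":0.35,"jaw":1},
  {"dx":43.5,"dy":-21.2,"dz":-2,"az":0.35,"jaw":1},
  {"dx":43.5,"dy":-21.2,"dz":-2,"az":0.35,"jaw":1},
])

```text
invalid input
```

```bash
python3 - <<'E'
from h import *
st();s=snap('wrist','w1');im=np.array(s['pixels']);cv2.imwrite('pics/w1.png',cv2.resize(im,(800,600),interpolation=cv2.INTER_CUBIC))
print(proj(s,[635,-245,60]))
E
```

```text
t 0.1 p [ 214.1 -586.8  230.7] yaw 0.35 z [-0.     0.001 -1.   ] F [ 0.8 -0.2  0.3] op 1.002 q [-1.22  0.35  1.63  0.    1.16 -0.  ]
[ -85.48541813 -810.90025759]
```

View pics/w1.png

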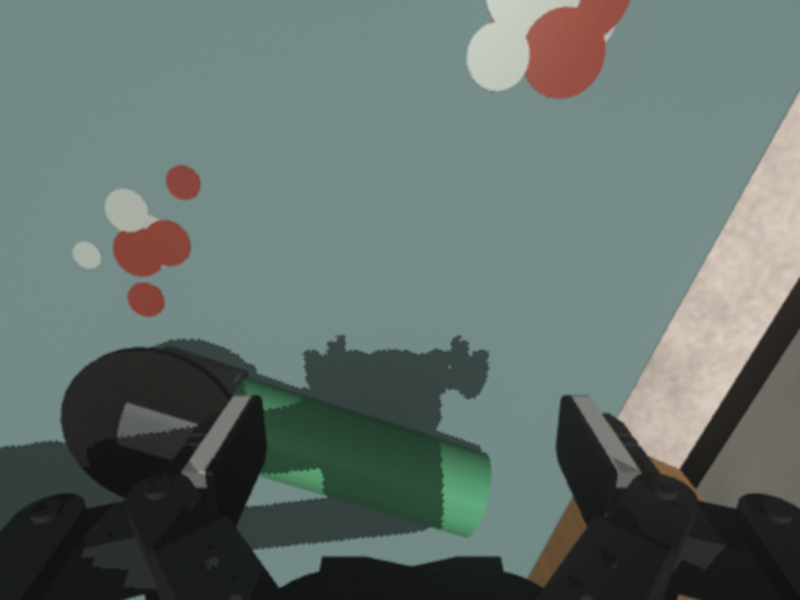

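The call was refused, and the picture is only the start view: green roll, fingers at (235,430) and (590,430). I'll send a complete row instead.

Emit:
servo_tool([
  {"dx":43.5,"dy":-21.2,"dz":-2,"ax":0,"ay":0,"az":0.35,"jaw":1},
  {"dx":43.5,"dy":-21.2,"dz":-2,"ax":0,"ay":0,"az":0.35,"jaw":1},
  {"dx":43.5,"dy":-21.2,"dz":-2,"ax":0,"ay":0,"az":0.35,"jaw":1},
  {"dx":43.5,"dy":-21.2,"dz":-2,"ax":0,"ay":0,"az":0.35,"jaw":1},
  {"dx":43.5,"dy":-21.2,"dz":-2,"ax":0,"ay":0,"az":0.35,"jaw":1},
  {"dx":43.5,"dy":-21.2,"dz":-2,"ax":0,"ay":0,"az":0.35,"jaw":1},
  {"dx":43.5,"dy":-21.2,"dz":-2,"ax":0,"ay":0,"az":0.35,"jaw":1},
  {"dx":43.5,"dy":-21.2,"dz":-2,"ax":0,"ay":0,"az":0.35,"jaw":1},
  {"dx":43.5,"dy":-21.2,"dz":-2,"ax":0,"ay":0,"az":0.35,"jaw":1},
  {"dx":43.5,"dy":-21.2,"dz":-2,"ax":0,"ay":0,"az":0.35,"jaw":1},
  {"dx":43.5,"dy":-21.2,"dz":-2,"ax":0,"ay":0,"az":0.35,"jaw":1},
  {"dx":43.5,"dy":-21.2,"dz":-2,"ax":0,"ay":0,"az":0.35,"jaw":1},
  {"dx":43.5,"dy":-21.2,"dz":-2,"ax":0,"ay":0,"az":0.35,"jaw":1},
  {"dx":43.5,"dy":-21.2,"dz":-2,"ax":0,"ay":0,"az":0.35,"jaw":1},
  {"dx":43.5,"dy":-21.2,"dz":-2,"ax":0,"ay":0,"az":0.35,"jaw":1},
  {"dx":43.5,"dy":-21.2,"dz":-2,"ax":0,"ay":0,"az":0.35,"jaw":1},
])

```text
t: 1.53
eef_pos: [549.4, -239.6, 251.1]
tool_rot: [1.0, -0.001, -0.0, 0.0]
ft_force: [0.7, -0.1, -0.7]
opening: 0.998
```

```bash
python3 - <<'E'
from h import *
st();s=snap('wrist','w1');im=np.array(s['pixels']);cv2.imwrite('pics/w2.png',cv2.resize(im,(800,600),interpolation=cv2.INTER_CUBIC))
print(proj(s,[635,-245,60]))
E
```

```text
t 1.5 p [ 549.4 -239.6  251.1] yaw -0.001 z [-0.001 -0.    -1.   ] F [ 0.7 -0.1 -0.7] op 0.998 q [-0.41  0.3   1.67 -0.    1.18  1.16]
[268.55723561  80.06384491]
```

View pics/w2.png

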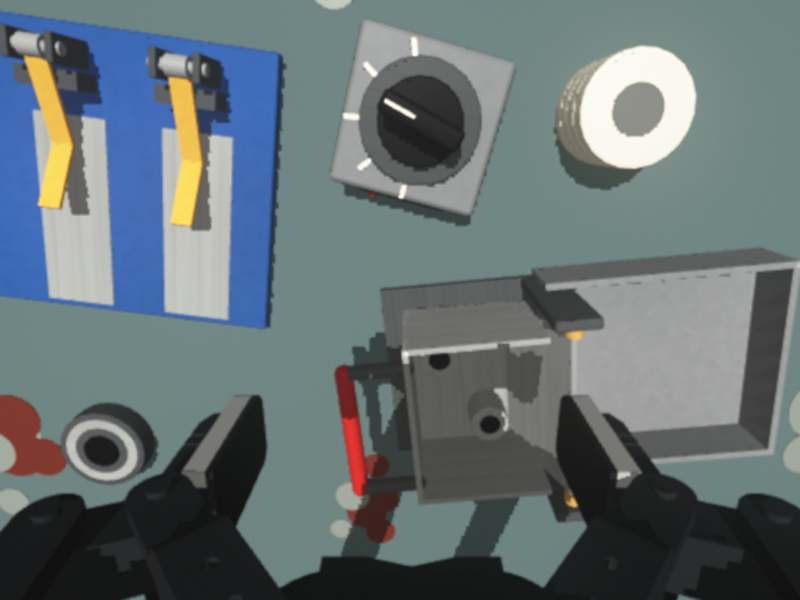

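The dial mark runs from (385,98) to (413,116). The ticks go from (403,192), which is anticlockwise and so off, round to (415,46), which is full. The red grip runs (342,370)–(360,490), and the finger tips are at (50,205) and (182,223). Next I'll take precise numbers from these.

```bash
python3 - <<'E'
from h import *
import pickle
s=pickle.load(open('w1.pkl','rb'));im=np.array(s['pixels']);hsv=cv2.cvtColor(im,cv2.COLOR_BGR2HSV);H,S,V=[hsv[...,i].astype(int) for i in range(3)]
W=lambda u,v,z:ray(s,u*.64,v*.64,z)
print('box',[W(*c,50)[:2].round(1) for c in [(365,20),(514,65),(331,178),(469,215)]])
print('ticks',[W(*c,50)[:2].round(0) for c in [(403,192),(364,163),(350,117),(370,70),(415,46)]])
m=(V>170)&(S<60);n,l,stt,c=cv2.connectedComponentsWithStats(m.astype(np.uint8))
for i in range(1,n):
    if 240<c[i][0]/1<290 and 55<c[i][1]<95 : 
        v,u=np.nonzero(l==i);P=np.array([ray(s,a,b,90)[:2] for a,b in zip(u,v)])
        w,e=np.linalg.eigh(np.cov(P.T)) if len(P)>3 else (0,np.eye(2));print('mark',stt[i,4],c[i].round(1),P.mean(0).round(1),np.degrees(np.arctan2(e[1,1],e[0,1])).round(1))
for nm,m,z in [('red',((H<6)|(H>174))&(S>190)&(V>80),90),('yellow',(H>18)&(H<32)&(S>150)&(V>100),39)]:
    n,l,stt,c=cv2.connectedComponentsWithStats(m.astype(np.uint8))
    for i in range(1,n):
        if stt[i,4]<60: continue
        v,u=np.nonzero(l==i);P=np.array([ray(s,a,b,z)[:2] for a,b in zip(u,v)],np.float32);print(nm,stt[i,4],c[i].round(0),cv2.minAreaRect(P),'low',P[P[:,0]<P[:,0].min()+3].mean(0))
# plate corners z=12: right-top, right-bottom
print('plate',W(281,55,12)[:2],W(267,327,12)[:2], 'lane near ends',[W(*c,12)[:2].round(1) for c in [(52,297),(113,303),(165,313),(229,319),(36,112),(105,121),(163,130),(232,137)]])
c=im[8:145,205:335];
# dark V profile dump
cv2.imwrite('pics/dial.png',cv2.resize(c,(0,0),fx=4.4,fy=4.4,interpolation=cv2.INTER_CUBIC))
E
```

```text
box [array([ 695.3, -211.9]), array([ 670.3, -303.5]), array([ 602.2, -186.7]), array([ 577.7, -278.8])]
ticks [array([ 593., -234.]), array([ 612., -209.]), array([ 640., -201.]), array([ 668., -214.]), array([ 681., -242.])]
mark 69 [255.5  69.3] [ 643.4 -233. ] 61.6
red 410 [227. 290.] ((416.0520324707031, -200.6150360107422), (61.919063568115234, 10.024348258972168), 5.47906494140625) low [ 386.65817 -201.34486]
yellow 1211 [33. 84.] ((628.9169311523438, -0.5361442565917969), (24.124221801757812, 94.6517333984375), 83.24774169921875) low [583.83844    9.778413]
yellow 1162 [119.  96.] ((616.901611328125, -87.73800659179688), (19.76280975341797, 94.54444885253906), 82.8746109008789) low [571.749  -79.2192]
plate [ 681.31070949 -150.80543588] [ 482.28481608 -123.53119037] lane near ends [array([507.9,  44. ]), array([502.8,  -3.2]), array([494.3, -43.2]), array([489.2, -93.7]), array([645. ,  25.2]), array([638.9, -22.4]), array([632.8, -62.7]), array([ 628. , -111.4])]
```

View pics/dial.png

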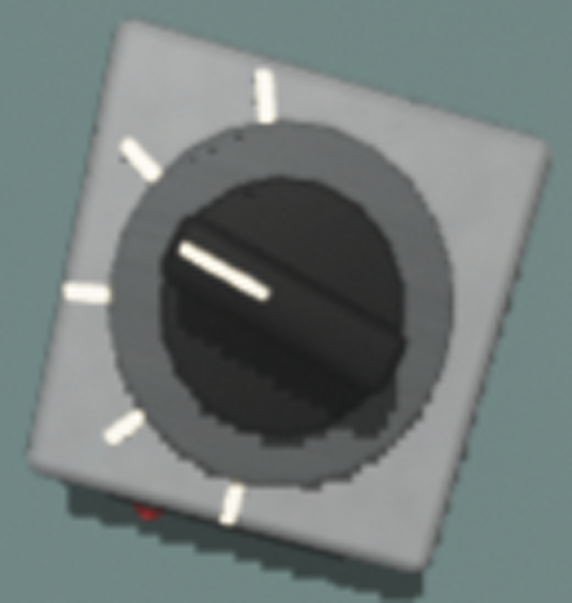

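The grip lies at about 62° in the world frame, with the mark on its outer half. The off tick is at about 166°, so the dial has to turn about 1.82 rad anticlockwise. Next I'll get the grip height and the move numbers.

```bash
python3 - <<'E'
from h import *
import pickle
s=pickle.load(open('w1.pkl','rb'))
for z in (50,80,85,90,95): print(z,proj(s,[636.5,-245,z]).round(1),'bar ctr px 269.8,74.6', ray(s,205+180/4.4,8+240/4.4,z).round(1), ray(s,205+397/4.4,8+348/4.4,z).round(1))
for z in (150,70): print(delta([636.5,-245,z],down(1.075)))
E
```

```text
50 [268.4  78.7] bar ctr px 269.8,74.6 [ 651.5 -222.8   50. ] [ 628.5 -272.1   50. ]
80 [268.9  77.9] bar ctr px 269.8,74.6 [ 649.6 -224.2   80. ] [ 628.5 -269.2   80. ]
85 [269.   77.8] bar ctr px 269.8,74.6 [ 649.2 -224.5   85. ] [ 628.5 -268.7   85. ]
90 [269.1  77.6] bar ctr px 269.8,74.6 [ 648.9 -224.7   90. ] [ 628.5 -268.3   90. ]
95 [269.2  77.5] bar ctr px 269.8,74.6 [ 648.6 -224.9   95. ] [ 628.5 -267.8   95. ]
(array([ 8.73,  0.51, 10.11]), array([-0.000e+00,  1.000e-03, -1.077e+00]))
(array([ 8.73,  0.5 , 18.11]), array([-0.000e+00,  1.000e-03, -1.077e+00]))
```

Emit:
servo_tool([
  {"dx":8.8,"dy":0.6,"dz":11,"ax":0,"ay":0,"az":-1.077,"jaw":0.6},
  {"dx":8.8,"dy":0.6,"dz":11,"ax":0,"ay":0,"az":-1.077,"jaw":0.6},
  {"dx":8.8,"dy":0.6,"dz":11,"ax":0,"ay":0,"az":-1.077,"jaw":0.6},
  {"dx":8.8,"dy":0.6,"dz":11,"ax":0,"ay":0,"az":-1.077,"jaw":0.6},
  {"dx":8.8,"dy":0.6,"dz":11,"ax":0,"ay":0,"az":-1.077,"jaw":0.6},
  {"dx":8.8,"dy":0.6,"dz":11,"ax":0,"ay":0,"az":-1.077,"jaw":0.6},
  {"dx":8.8,"dy":0.6,"dz":11,"ax":0,"ay":0,"az":-1.077,"jaw":0.6},
  {"dx":8.8,"dy":0.6,"dz":11,"ax":0,"ay":0,"az":-1.077,"jaw":0.6},
  {"dx":8.8,"dy":0.6,"dz":11,"ax":0,"ay":0,"az":-1.077,"jaw":0.6},
  {"dx":8.8,"dy":0.6,"dz":11,"ax":0,"ay":0,"az":-1.077,"jaw":0.6},
  {"dx":8.8,"dy":0.6,"dz":12,"ax":0,"ay":0,"az":-1.077,"jaw":0.6},
  {"dx":8.8,"dy":0.6,"dz":13.5,"ax":0,"ay":0,"az":-1.077,"jaw":0.6},
  {"dx":8.8,"dy":0.6,"dz":15,"ax":0,"ay":0,"az":-1.077,"jaw":0.6},
  {"dx":8.8,"dy":0.6,"dz":16.5,"ax":0,"ay":0,"az":-1.077,"jaw":0.6},
  {"dx":8.8,"dy":0.6,"dz":18,"ax":0,"ay":0,"az":-1.077,"jaw":0.6},
  {"dx":8.8,"dy":0.6,"dz":18,"ax":0,"ay":0,"az":-1.077,"jaw":0.6},
])

```text
t: 2.92
eef_pos: [635.7, -244.6, 67.5]
tool_rot: [0.859, 0.511, -0.002, -0.002]
ft_force: [-0.3, 0.8, 0.2]
opening: 0.603
```

```bash
python3 -c "
from h import *
st();s=snap('wrist','w3');cv2.imwrite('pics/w3.png',s['pixels']);s=snap('scene','s3');im=np.array(s['pixels']);
a=np.array(snapshot('wrist')['pixels']);b=cv2.resize(im[200:300,110:250],(400,286),interpolation=cv2.INTER_CUBIC);a=cv2.resize(a,(400,300));cv2.imwrite('pics/w3.png',np.hstack([a[:286],b]))"
```

```text
t 2.9 p [ 635.7 -244.6   67.5] yaw 1.073 z [-0.005  0.002 -1.   ] F [-0.3  0.8  0.2] op 0.603 q [-0.37  0.61  1.61  0.    0.92  0.13]
```

View pics/w3.png

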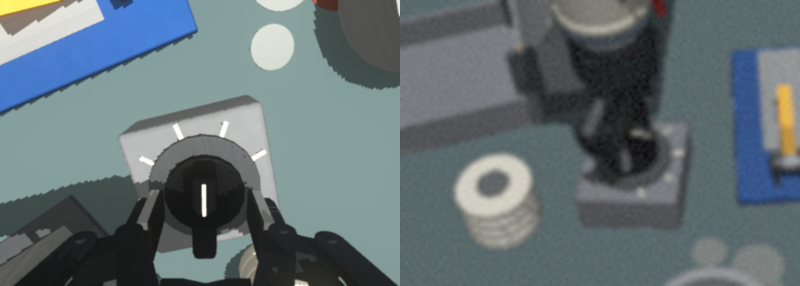

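The fingers straddle the dial bar symmetrically: the mark is at (204,200), midway between fingers at 148 and 258. I'll close and turn.

Emit:
servo_tool([
  {"dx":0,"dy":0,"dz":0,"ax":0,"ay":0,"az":0,"jaw":0},
  {"dx":0,"dy":0,"dz":0,"ax":0,"ay":0,"az":0,"jaw":0},
  {"dx":0,"dy":0,"dz":0,"ax":0,"ay":0,"az":0,"jaw":0},
  {"dx":0,"dy":0,"dz":0,"ax":0,"ay":0,"az":0,"jaw":0},
  {"dx":0,"dy":0,"dz":0,"ax":0,"ay":0,"az":0,"jaw":0},
  {"dx":0,"dy":0,"dz":0,"ax":0,"ay":0,"az":0,"jaw":0},
])

```text
t: 3.57
eef_pos: [637.3, -244.4, 72.5]
tool_rot: [0.859, 0.513, -0.0, -0.001]
ft_force: [-7.0, 2.8, 9.1]
opening: 0.147
```

Emit:
servo_tool([
  {"dx":0,"dy":0,"dz":0,"ax":0,"ay":0,"az":-0.11,"jaw":0},
  {"dx":0,"dy":0,"dz":0,"ax":0,"ay":0,"az":-0.22,"jaw":0},
  {"dx":0,"dy":0,"dz":0,"ax":0,"ay":0,"az":-0.33,"jaw":0},
  {"dx":0,"dy":0,"dz":0,"ax":0,"ay":0,"az":-0.44,"jaw":0},
  {"dx":0,"dy":0,"dz":0,"ax":0,"ay":0,"az":-0.55,"jaw":0},
  {"dx":0,"dy":0,"dz":0,"ax":0,"ay":0,"az":-0.66,"jaw":0},
  {"dx":0,"dy":0,"dz":0,"ax":0,"ay":0,"az":-0.77,"jaw":0},
  {"dx":0,"dy":0,"dz":0,"ax":0,"ay":0,"az":-0.88,"jaw":0},
  {"dx":0,"dy":0,"dz":0,"ax":0,"ay":0,"az":-0.99,"jaw":0},
  {"dx":0,"dy":0,"dz":0,"ax":0,"ay":0,"az":-1.1,"jaw":0},
  {"dx":0,"dy":0,"dz":0,"ax":0,"ay":0,"az":-1.21,"jaw":0},
  {"dx":0,"dy":0,"dz":0,"ax":0,"ay":0,"az":-1.32,"jaw":0},
  {"dx":0,"dy":0,"dz":0,"ax":0,"ay":0,"az":-1.43,"jaw":0},
  {"dx":0,"dy":0,"dz":0,"ax":0,"ay":0,"az":-1.54,"jaw":0},
  {"dx":0,"dy":0,"dz":0,"ax":0,"ay":0,"az":-1.65,"jaw":0},
  {"dx":0,"dy":0,"dz":0,"ax":0,"ay":0,"az":-1.75,"jaw":0},
])

```text
t: 4.9
eef_pos: [635.6, -244.9, 72.4]
tool_rot: [0.154, 0.988, -0.0, -0.002]
ft_force: [-13.6, -1.4, 13.7]
opening: 0.154
```

```bash
python3 -c "
from h import *
st();print(env.read_state()['ft_torque'])"
```

```text
t 4.9 p [ 635.6 -244.9   72.4] yaw 2.832 z [-0.005  0.001 -1.   ] F [-13.6  -1.4  13.7] op 0.154 q [-0.37  0.61  1.61 -0.    0.93 -1.63]
[ 0.06331026  2.19066493 -0.13960833]
```

Emit:
servo_tool([
  {"dx":0,"dy":0,"dz":0,"ax":0,"ay":0,"az":-0.03,"jaw":0},
  {"dx":0,"dy":0,"dz":0,"ax":0,"ay":0,"az":-0.06,"jaw":0},
  {"dx":0,"dy":0,"dz":0,"ax":0,"ay":0,"az":-0.09,"jaw":0},
  {"dx":0,"dy":0,"dz":0,"ax":0,"ay":0,"az":-0.11,"jaw":0},
  {"dx":0,"dy":0,"dz":0,"ax":0,"ay":0,"az":-0.11,"jaw":0},
])

```text
t: 5.32
eef_pos: [635.6, -245.0, 72.5]
tool_rot: [0.103, 0.995, 0.0, -0.002]
ft_force: [-12.8, -0.2, 14.5]
opening: 0.15
```

```bash
python3 -c "
from h import *
st();print(env.read_state()['ft_torque'])"
```

```text
t 5.3 p [ 635.6 -245.    72.5] yaw 2.935 z [-0.004  0.001 -1.   ] F [-12.8  -0.2  14.5] op 0.15 q [-0.37  0.61  1.61 -0.    0.93 -1.73]
[ 0.00902598  2.24830202 -1.56913571]
```

The torque has risen to 1.57 N m, so the dial is against its off stop at yaw 168°, close to the tick I expected. I'll release and lift.

Emit:
servo_tool([
  {"dx":0,"dy":0,"dz":0,"ax":0,"ay":0,"az":-0.1,"jaw":0.6},
  {"dx":0,"dy":0,"dz":0,"ax":0,"ay":0,"az":-0.1,"jaw":0.6},
  {"dx":0,"dy":0,"dz":0,"ax":0,"ay":0,"az":-0.1,"jaw":0.6},
  {"dx":0,"dy":0,"dz":0,"ax":0,"ay":0,"az":-0.1,"jaw":0.6},
  {"dx":0,"dy":0,"dz":0,"ax":0,"ay":0,"az":-0.1,"jaw":0.6},
  {"dx":0,"dy":0,"dz":-2,"ax":0,"ay":0,"az":-0.1,"jaw":0.6},
  {"dx":0,"dy":0,"dz":-5,"ax":0,"ay":0,"az":-0.1,"jaw":0.6},
  {"dx":0,"dy":0,"dz":-9,"ax":0,"ay":0,"az":-0.1,"jaw":0.6},
  {"dx":0,"dy":0,"dz":-13,"ax":0,"ay":0,"az":-0.1,"jaw":0.6},
  {"dx":0,"dy":0,"dz":-13,"ax":0,"ay":0,"az":-0.1,"jaw":0.6},
])

```text
t: 6.15
eef_pos: [642.3, -246.4, 210.2]
tool_rot: [0.053, 0.999, -0.002, 0.006]
ft_force: [2.6, -0.5, 1.6]
opening: 0.598
```

```bash
python3 -c "
from h import *
st();print(delta([434.5,-198.2,190],down(3.236)))
s=snap('wrist','w4');im=np.array(s['pixels']);cv2.imwrite('pics/w4.png',im)
V=cv2.cvtColor(im,cv2.COLOR_BGR2HSV)
m=((V[...,2]>170)&(V[...,1]<60)).astype(np.uint8);n,l,t,c=cv2.connectedComponentsWithStats(m)
for i in range(1,n):
  if 8<t[i,4]<400:
    v,u=np.nonzero(l==i);P=np.array([ray(s,a,b,88)[:2] for a,b in zip(u,v)]);w,e=np.linalg.eigh(np.cov(P.T));print(t[i,4],c[i].round(0),P.mean(0).round(1),np.degrees(np.arctan2(e[1,1],e[0,1])).round(1),w.round(1))
"
```

```text
t 6.2 p [ 642.3 -246.4  210.2] yaw 3.036 z [ 0.011 -0.004 -1.   ] F [ 2.6 -0.5  1.6] op 0.598 q [-0.37  0.46  1.52  0.    1.15 -1.83]
(array([21.2 ,  2.6 ,  1.76]), array([-0.004,  0.011, -0.2  ]))
10 [136.  53.] [ 531.5 -330.8] 90.6 [0.2 1.5]
13 [270. 121.] [ 592.2 -235.6] -167.6 [0.5 1. ]
113 [303. 132.] [ 603.2 -209.7] 133.1 [ 2.4 21.4]
9 [296. 127.] [ 598.6 -215.1] 57.8 [0.6 0.8]
9 [429. 142.] [ 622.3 -108.1] -176.7 [0.  5.2]
16 [312. 150.] [ 619.2 -203. ] -145.2 [0.7 1.9]
71 [266. 162.] [ 625.3 -241.7] 165.5 [ 0.5 32. ]
62 [310. 165.] [ 630.9 -205.7] 84.2 [1.9 6.7]
21 [308. 174.] [ 638.9 -207.5] 141.8 [0.9 1.9]
23 [165. 181.] [ 632.  -329.2] -179.2 [ 0.2 10.1]
124 [424. 184.] [ 657.8 -110.2] 88.8 [ 4.7 12.6]
9 [304. 185.] [ 648.  -211.9] -151.0 [0.5 1.5]
21 [510. 187.] [668.8 -37.3] 177.1 [0.6 3.9]
344 [ 16. 243.] [ 676.1 -475.9] 70.0 [24.6 26.3]
281 [ 21. 281.] [ 715.5 -485.1] -167.4 [11.7 55.2]
11 [ 17. 319.] [ 758.1 -504.2] -179.7 [0.3 4.2]
46 [ 16. 332.] [ 773.3 -510.7] 145.7 [ 0.8 41.2]
23 [  4. 336.] [ 777.3 -525.5] 164.8 [1. 9.]
34 [  2. 347.] [ 790.6 -531.8] 144.5 [ 0.8 21.3]
15 [148. 377.] [ 845.5 -391.8] -179.5 [ 0.3 11.8]
27 [123. 382.] [ 849.4 -419.8] 77.9 [2.1 6.7]
```

The mark now lies at 165.5° against the off tick at 165.8°, so the dial is off. On to the pan grip.

Emit:
servo_tool([
  {"dx":21.2,"dy":2.6,"dz":0,"ax":-0.004,"ay":0.011,"az":-0.2,"jaw":0.6},
  {"dx":21.2,"dy":2.6,"dz":0,"ax":-0.004,"ay":0.011,"az":-0.2,"jaw":0.6},
  {"dx":21.2,"dy":2.6,"dz":0,"ax":-0.004,"ay":0.011,"az":-0.2,"jaw":0.6},
  {"dx":21.2,"dy":2.6,"dz":0,"ax":-0.004,"ay":0.011,"az":-0.2,"jaw":0.6},
  {"dx":21.2,"dy":2.6,"dz":0,"ax":-0.004,"ay":0.011,"az":-0.2,"jaw":0.6},
  {"dx":21.2,"dy":2.6,"dz":1.8,"ax":-0.004,"ay":0.011,"az":-0.2,"jaw":0.6},
  {"dx":21.2,"dy":2.6,"dz":1.8,"ax":-0.004,"ay":0.011,"az":-0.2,"jaw":0.6},
  {"dx":21.2,"dy":2.6,"dz":1.8,"ax":-0.004,"ay":0.011,"az":-0.2,"jaw":0.6},
  {"dx":21.2,"dy":2.6,"dz":1.8,"ax":-0.004,"ay":0.011,"az":-0.2,"jaw":0.6},
])

```text
t: 6.95
eef_pos: [431.4, -197.3, 183.5]
tool_rot: [-0.047, 0.999, 0.002, -0.005]
ft_force: [-0.0, -0.2, -0.5]
opening: 0.6
```

```bash
cat > red.py <<'E'
from h import *
import sys
st();s=snap('wrist',sys.argv[1]);im=np.array(s['pixels']);cv2.imwrite(f'pics/{sys.argv[1]}.png',im);h=cv2.cvtColor(im,cv2.COLOR_BGR2HSV).astype(int)
m=((h[...,0]<8)|(h[...,0]>172))&(h[...,1]>185)&(h[...,2]>50)
n,l,t,c=cv2.connectedComponentsWithStats(m.astype(np.uint8))
for i in range(1,n):
  if t[i,4]>150:
    v,u=np.nonzero(l==i);print(t[i,4],c[i].round(0),t[i,:4]);P=np.array([ray(s,a,b,float(sys.argv[2]))[:2] for a,b in zip(u,v)],np.float32);print(cv2.minAreaRect(P))
E
python3 red.py w5 94
```

```text
t 7.0 p [ 431.4 -197.3  183.5] yaw -3.047 z [-0.01   0.004 -1.   ] F [-0.  -0.2 -0.5] op 0.6 q [-0.43  0.18  1.99 -0.    0.98 -2.1 ]
1232 [260. 204.] [253 150  14 109]
((439.06927490234375, -198.35765075683594), (87.53530883789062, 9.777715682983398), 5.594663143157959)
```

View pics/w5.png

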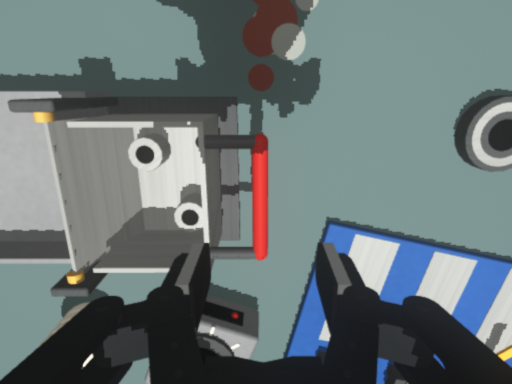

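The red grip is at (260,135–258), centred between the fingers at 200 and 330, with two bushes in the pan at (146,153) and (190,215). I'll descend.

Emit:
servo_tool([
  {"dx":-0.4,"dy":0,"dz":2,"ax":0,"ay":0,"az":0,"jaw":0.6},
  {"dx":-0.4,"dy":0,"dz":5,"ax":0,"ay":0,"az":0,"jaw":0.6},
  {"dx":-0.4,"dy":0,"dz":7,"ax":0,"ay":0,"az":0,"jaw":0.6},
  {"dx":-0.4,"dy":0,"dz":9,"ax":0,"ay":0,"az":0,"jaw":0.6},
  {"dx":-0.4,"dy":0,"dz":10,"ax":0,"ay":0,"az":0,"jaw":0.6},
  {"dx":-0.4,"dy":0,"dz":10,"ax":0,"ay":0,"az":0,"jaw":0.6},
  {"dx":-0.4,"dy":0,"dz":10,"ax":0,"ay":0,"az":0,"jaw":0.6},
])

```text
t: 7.58
eef_pos: [433.6, -196.3, 83.3]
tool_rot: [-0.048, 0.999, 0.002, -0.006]
ft_force: [-0.2, 0.3, -0.9]
opening: 0.597
```

```bash
python3 -c "
from h import *
st();b=[437,-198.3];print(delta([437,-198.3,72],down(3.239)))"
```

```text
t 7.6 p [ 433.6 -196.3   83.3] yaw -3.046 z [-0.012  0.004 -1.   ] F [-0.2  0.3 -0.9] op 0.597 q [-0.43  0.34  2.06 -0.    0.75 -2.09]
(array([-0.33, -0.24,  1.12]), array([ 0.005, -0.011, -0.002]))
```

Emit:
servo_tool([
  {"dx":-0.3,"dy":-0.2,"dz":1.0,"ax":0.005,"ay":-0.011,"az":0,"jaw":0.6},
  {"dx":-0.3,"dy":-0.2,"dz":1.0,"ax":0.005,"ay":-0.011,"az":0,"jaw":0.6},
  {"dx":-0.3,"dy":-0.2,"dz":1.0,"ax":0.005,"ay":-0.011,"az":0,"jaw":0},
  {"dx":-0.3,"dy":-0.2,"dz":1.0,"ax":0.005,"ay":-0.011,"az":0,"jaw":0},
  {"dx":-0.3,"dy":-0.2,"dz":1.0,"ax":0.005,"ay":-0.011,"az":0,"jaw":0},
  {"dx":-0.3,"dy":-0.2,"dz":1.0,"ax":0.005,"ay":-0.011,"az":0,"jaw":0},
  {"dx":-0.3,"dy":-0.2,"dz":1.0,"ax":0.005,"ay":-0.011,"az":0,"jaw":0},
  {"dx":-0.3,"dy":-0.2,"dz":1.0,"ax":0.005,"ay":-0.011,"az":0,"jaw":0},
])

```text
t: 8.25
eef_pos: [436.6, -198.8, 74.2]
tool_rot: [-0.048, 0.999, -0.001, 0.001]
ft_force: [-2.1, -5.7, 6.0]
opening: 0.119
```

```bash
python3 -c "
from h import *
st()
# arc in tool axes (y,z cm): tool y = -? 
p,r=tool();yd=np.array([-np.sin(.0977),np.cos(.0977),0])
f=lambda a:(150*np.cos(a)+5*np.sin(a))*yd+np.array([0,0,95+150*np.sin(a)-5*np.cos(a)])
for a in np.arange(0,2.3,.125): print(round(a,3),(r.inv().apply(f(a)-f(0))/10).round(1))
"
```

```text
t 8.2 p [ 436.6 -198.8   74.2] yaw -3.046 z [ 0.002 -0.002 -1.   ] F [-2.1 -5.7  6. ] op 0.119 q [-0.43  0.35  2.07 -0.    0.72 -2.1 ]
0.0 [0. 0. 0.]
0.125 [-0.  -0.1 -1.9]
0.25 [-0.  -0.3 -3.7]
0.375 [-0.  -0.9 -5.5]
0.5 [-0.  -1.6 -7.2]
0.625 [-0.  -2.6 -8.9]
0.75 [ -0.   -3.7 -10.4]
0.875 [ -0.   -5.  -11.7]
1.0 [ -0.   -6.5 -12.8]
1.125 [ -0.   -8.1 -13.8]
1.25 [ -0.   -9.8 -14.6]
1.375 [ -0.  -11.6 -15.1]
1.5 [ -0.1 -13.5 -15.4]
1.625 [ -0.1 -15.3 -15.5]
1.75 [ -0.1 -17.2 -15.3]
1.875 [ -0.1 -19.  -14.9]
2.0 [ -0.1 -20.8 -14.3]
2.125 [ -0.1 -22.5 -13.5]
2.25 [ -0.1 -24.1 -12.4]
```

Emit:
servo_tool([
  {"dx":0,"dy":-0.1,"dz":-1.9,"ax":0,"ay":0,"az":0,"jaw":0},
  {"dx":0,"dy":-0.3,"dz":-3.7,"ax":0,"ay":0,"az":0,"jaw":0},
  {"dx":0,"dy":-0.9,"dz":-5.5,"ax":0,"ay":0,"az":0,"jaw":0},
  {"dx":0,"dy":-1.6,"dz":-7.2,"ax":0,"ay":0,"az":0,"jaw":0},
  {"dx":0,"dy":-2.6,"dz":-8.9,"ax":0,"ay":0,"az":0,"jaw":0},
  {"dx":0,"dy":-3.7,"dz":-10.4,"ax":0,"ay":0,"az":0,"jaw":0},
  {"dx":0,"dy":-5.0,"dz":-11.7,"ax":0,"ay":0,"az":0,"jaw":0},
  {"dx":0,"dy":-5.0,"dz":-11.7,"ax":0,"ay":0,"az":0,"jaw":0},
])

```text
t: 8.92
eef_pos: [441.0, -246.2, 193.4]
tool_rot: [-0.047, 0.999, 0.002, 0.001]
ft_force: [-1.8, 20.6, 16.0]
opening: 0.11
```

```bash
cat > arc.py <<'E'
from h import *
import sys
st()
# hinge from grasp start: grip at TCP start [436.6,-198.8,74.2] at a=0
p,r=tool();yd=np.array([-np.sin(.0977),np.cos(.0977),0]);p0=np.array([436.6,-198.8,74.2])
f=lambda a:p0+(150*np.cos(a)+5*np.sin(a)-150)*yd+np.array([0,0,5+150*np.sin(a)-5*np.cos(a)])
A=np.linspace(0,2.4,481);d=[np.linalg.norm(f(a)-p) for a in A];print('angle',A[np.argmin(d)],'miss',min(d))
for a in map(float,sys.argv[1:]): print(a,(r.inv().apply(f(a)-p)/10).round(1))
E
python3 arc.py 1 1.125 1.25 1.375 1.5 1.6 1.7 1.8 1.9 2 2.1 2.2 2.25
```

```text
t 8.9 p [ 441.  -246.2  193.4] yaw -3.048 z [ 0.001  0.005 -1.   ] F [-1.8 20.6 16. ] op 0.11 q [-0.52  0.21  1.92  0.01  1.01 -2.18]
angle 0.875 miss 3.3059813779533322
1.0 [-0.  -1.7 -0.9]
1.125 [-0.  -3.3 -1.9]
1.25 [-0.  -5.  -2.7]
1.375 [-0.1 -6.8 -3.2]
1.5 [-0.1 -8.7 -3.5]
1.6 [ -0.1 -10.2  -3.6]
1.7 [ -0.1 -11.7  -3.6]
1.8 [ -0.1 -13.1  -3.4]
1.9 [ -0.1 -14.6  -3. ]
2.0 [ -0.1 -16.   -2.5]
2.1 [ -0.1 -17.4  -1.9]
2.2 [ -0.1 -18.7  -1.1]
2.25 [ -0.1 -19.3  -0.7]
```

The force is radially outward at about 26 N, so I'm driving a slightly tight arc. I'll raise it by 4 mm and go on.

Emit:
servo_tool([
  {"dx":0,"dy":-0.7,"dz":-1.0,"ax":0,"ay":0,"az":0,"jaw":0},
  {"dx":0,"dy":-1.5,"dz":-1.6,"ax":0,"ay":0,"az":0,"jaw":0},
  {"dx":0,"dy":-2.3,"dz":-2.1,"ax":0,"ay":0,"az":0,"jaw":0},
  {"dx":0,"dy":-3.1,"dz":-2.6,"ax":0,"ay":0,"az":0,"jaw":0},
  {"dx":0,"dy":-4.0,"dz":-3.0,"ax":0,"ay":0,"az":0,"jaw":0},
  {"dx":0,"dy":-4.8,"dz":-3.3,"ax":0,"ay":0,"az":0,"jaw":0},
  {"dx":0,"dy":-5.7,"dz":-3.6,"ax":0,"ay":0,"az":0,"jaw":0},
  {"dx":0,"dy":-6.6,"dz":-3.8,"ax":0,"ay":0,"az":0,"jaw":0},
  {"dx":0,"dy":-7.6,"dz":-4.0,"ax":0,"ay":0,"az":0,"jaw":0},
  {"dx":0,"dy":-8.5,"dz":-4.1,"ax":0,"ay":0,"az":0,"jaw":0},
  {"dx":0,"dy":-8.5,"dz":-4.1,"ax":0,"ay":0,"az":0,"jaw":0},
])

```text
t: 9.83
eef_pos: [449.4, -333.4, 233.1]
tool_rot: [-0.047, 0.999, -0.0, 0.001]
ft_force: [-0.9, 2.1, 11.9]
opening: 0.114
```

```bash
python3 arc.py
```

```text
t 9.8 p [ 449.4 -333.4  233.1] yaw -3.047 z [ 0.002 -0.001 -1.   ] F [-0.9  2.1 11.9] op 0.114 q [-0.64  0.25  1.77  0.    1.12 -2.31]
angle 1.51 miss 4.5496164815435955
```

Emit:
servo_tool([
  {"dx":0,"dy":-0.8,"dz":-0.2,"ax":0,"ay":0,"az":0,"jaw":0},
  {"dx":0,"dy":-1.5,"dz":-0.3,"ax":0,"ay":0,"az":0,"jaw":0},
  {"dx":0,"dy":-2.3,"dz":-0.3,"ax":0,"ay":0,"az":0,"jaw":0},
  {"dx":0,"dy":-3.0,"dz":-0.3,"ax":0,"ay":0,"az":0,"jaw":0},
  {"dx":0,"dy":-3.7,"dz":-0.2,"ax":0,"ay":0,"az":0,"jaw":0},
  {"dx":0,"dy":-4.4,"dz":-0.1,"ax":0,"ay":0,"az":0,"jaw":0},
  {"dx":0,"dy":-5.2,"dz":0.1,"ax":0,"ay":0,"az":0,"jaw":0},
  {"dx":0,"dy":-5.9,"dz":0.3,"ax":0,"ay":0,"az":0,"jaw":0},
  {"dx":0,"dy":-6.6,"dz":0.5,"ax":0,"ay":0,"az":0,"jaw":0},
  {"dx":0,"dy":-7.3,"dz":0.8,"ax":0,"ay":0,"az":0,"jaw":0},
  {"dx":0,"dy":-8.0,"dz":1.1,"ax":0,"ay":0,"az":0,"jaw":0},
  {"dx":0,"dy":-8.7,"dz":1.4,"ax":0,"ay":0,"az":0,"jaw":0},
  {"dx":0,"dy":-9.4,"dz":1.8,"ax":0,"ay":0,"az":0,"jaw":0},
  {"dx":0,"dy":-10.0,"dz":2.2,"ax":0,"ay":0,"az":0,"jaw":0},
  {"dx":0,"dy":-10.4,"dz":2.4,"ax":0,"ay":0,"az":0,"jaw":0},
  {"dx":0,"dy":-10.4,"dz":2.4,"ax":0,"ay":0,"az":0,"jaw":0},
  {"dx":0,"dy":-10.4,"dz":2.4,"ax":0,"ay":0,"az":0,"jaw":0},
  {"dx":0,"dy":-10.4,"dz":2.4,"ax":0,"ay":0,"az":0,"jaw":0},
])

```text
t: 11.33
eef_pos: [459.0, -435.8, 206.7]
tool_rot: [-0.047, 0.999, 0.0, 0.0]
ft_force: [4.7, 2.3, 0.9]
opening: 0.111
```

```bash
python3 arc.py;python3 -c "
from h import *
a=np.array(snap('top','t6')['pixels'])[80:270,290:512];b=np.array(snap('scene','s6')['pixels'])[140:300,60:250]
cv2.imwrite('pics/t6.png',np.hstack([cv2.resize(a,(420,360)),cv2.resize(b,(380,360))]))"
```

```text
t 11.3 p [ 459.  -435.8  206.7] yaw -3.047 z [ 0.001  0.001 -1.   ] F [4.7 2.3 0.9] op 0.111 q [-0.76  0.39  1.64  0.    1.11 -2.43]
angle 2.21 miss 4.939823083931829
```

View pics/t6.png

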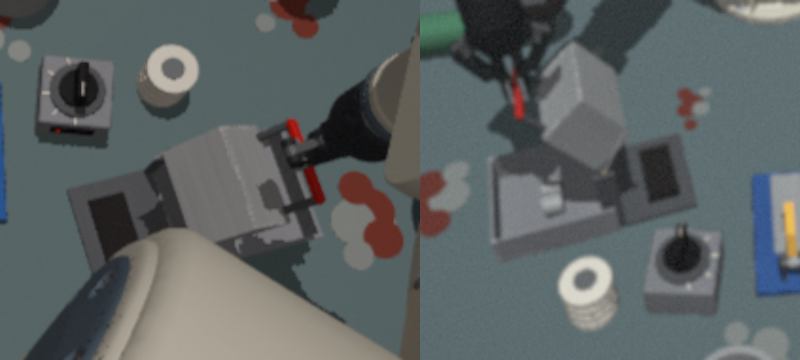

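The scene crop shows the bushes in the tray at about (550,195), the pan tipped, and the dial with its mark at the off side. I'll tip a touch further and hold so everything falls, then swing back.

Emit:
servo_tool([
  {"dx":0,"dy":-0.3,"dz":0.2,"ax":0,"ay":0,"az":0,"jaw":0},
  {"dx":0,"dy":-0.6,"dz":0.4,"ax":0,"ay":0,"az":0,"jaw":0},
  {"dx":0,"dy":-0.6,"dz":0.4,"ax":0,"ay":0,"az":0,"jaw":0},
  {"dx":0,"dy":-0.6,"dz":0.4,"ax":0,"ay":0,"az":0,"jaw":0},
  {"dx":0,"dy":-0.6,"dz":0.4,"ax":0,"ay":0,"az":0,"jaw":0},
  {"dx":0,"dy":-0.6,"dz":0.4,"ax":0,"ay":0,"az":0,"jaw":0},
  {"dx":0,"dy":-0.6,"dz":0.4,"ax":0,"ay":0,"az":0,"jaw":0},
  {"dx":0,"dy":-0.6,"dz":0.4,"ax":0,"ay":0,"az":0,"jaw":0},
  {"dx":0,"dy":-0.3,"dz":0.2,"ax":0,"ay":0,"az":0,"jaw":0},
  {"dx":0,"dy":0,"dz":0,"ax":0,"ay":0,"az":0,"jaw":0},
])

```text
t: 12.27
eef_pos: [459.1, -436.6, 206.8]
tool_rot: [-0.048, 0.999, -0.001, 0.001]
ft_force: [4.7, -0.4, 0.6]
opening: 0.114
```

Emit:
servo_tool([
  {"dx":0,"dy":0.4,"dz":-0.2,"ax":0,"ay":0,"az":0,"jaw":0},
  {"dx":0,"dy":1.0,"dz":-0.6,"ax":0,"ay":0,"az":0,"jaw":0},
  {"dx":0,"dy":1.7,"dz":-1.0,"ax":0,"ay":0,"az":0,"jaw":0},
  {"dx":0,"dy":2.4,"dz":-1.3,"ax":0,"ay":0,"az":0,"jaw":0},
  {"dx":0,"dy":3.1,"dz":-1.6,"ax":0,"ay":0,"az":0,"jaw":0},
  {"dx":0,"dy":3.8,"dz":-1.9,"ax":0,"ay":0,"az":0,"jaw":0},
  {"dx":0,"dy":4.5,"dz":-2.1,"ax":0,"ay":0,"az":0,"jaw":0},
  {"dx":0,"dy":5.2,"dz":-2.3,"ax":0,"ay":0,"az":0,"jaw":0},
  {"dx":0,"dy":6.0,"dz":-2.5,"ax":0,"ay":0,"az":0,"jaw":0},
  {"dx":0,"dy":6.7,"dz":-2.6,"ax":0,"ay":0,"az":0,"jaw":0},
  {"dx":0,"dy":7.4,"dz":-2.7,"ax":0,"ay":0,"az":0,"jaw":0},
  {"dx":0,"dy":8.1,"dz":-2.7,"ax":0,"ay":0,"az":0,"jaw":0},
  {"dx":0,"dy":8.9,"dz":-2.7,"ax":0,"ay":0,"az":0,"jaw":0},
  {"dx":0,"dy":9.6,"dz":-2.6,"ax":0,"ay":0,"az":0,"jaw":0},
  {"dx":0,"dy":10.4,"dz":-2.4,"ax":0,"ay":0,"az":0,"jaw":0},
])

```text
t: 13.52
eef_pos: [449.5, -333.7, 233.9]
tool_rot: [-0.048, 0.999, -0.002, 0.001]
ft_force: [-7.1, 1.9, 35.1]
opening: 0.111
```

```bash
python3 arc.py;python3 -c "
from h import *
b=np.array(snap('scene','s7')['pixels'])[140:300,60:250]
cv2.imwrite('pics/s7.png',cv2.resize(b,(760,640)))"
```

```text
t 13.5 p [ 449.5 -333.7  233.9] yaw -3.046 z [ 0.003 -0.004 -1.   ] F [-7.1  1.9 35.1] op 0.111 q [-0.64  0.25  1.77 -0.    1.11 -2.31]
angle 1.51 miss 5.28072718523803
```

Emit:
servo_tool([
  {"dx":0,"dy":0.9,"dz":-0.2,"ax":0,"ay":0,"az":0,"jaw":0},
  {"dx":0,"dy":1.9,"dz":0.0,"ax":0,"ay":0,"az":0,"jaw":0},
  {"dx":0,"dy":3.7,"dz":0.5,"ax":0,"ay":0,"az":0,"jaw":0},
  {"dx":0,"dy":5.4,"dz":1.3,"ax":0,"ay":0,"az":0,"jaw":0},
  {"dx":0,"dy":7.0,"dz":2.3,"ax":0,"ay":0,"az":0,"jaw":0},
  {"dx":0,"dy":8.5,"dz":3.4,"ax":0,"ay":0,"az":0,"jaw":0},
  {"dx":0,"dy":9.8,"dz":4.7,"ax":0,"ay":0,"az":0,"jaw":0},
  {"dx":0,"dy":10.9,"dz":6.2,"ax":0,"ay":0,"az":0,"jaw":0},
  {"dx":0,"dy":11.9,"dz":7.9,"ax":0,"ay":0,"az":0,"jaw":0},
  {"dx":0,"dy":12.6,"dz":9.6,"ax":0,"ay":0,"az":0,"jaw":0},
  {"dx":0,"dy":13.1,"dz":11.4,"ax":0,"ay":0,"az":0,"jaw":0},
  {"dx":0,"dy":13.4,"dz":13.2,"ax":0,"ay":0,"az":0,"jaw":0},
  {"dx":0,"dy":13.5,"dz":14.2,"ax":0,"ay":0,"az":0,"jaw":0},
  {"dx":0,"dy":13.5,"dz":15.0,"ax":0,"ay":0,"az":0,"jaw":0},
  {"dx":0,"dy":13.5,"dz":15.0,"ax":0,"ay":0,"az":0,"jaw":0},
])

```text
t: 14.82
eef_pos: [437.6, -198.8, 80.9]
tool_rot: [-0.047, 0.999, -0.001, 0.002]
ft_force: [5.9, -2.5, -1.1]
opening: 0.107
```

```bash
python3 arc.py
```

```text
t 14.8 p [ 437.6 -198.8   80.9] yaw -3.047 z [ 0.003 -0.002 -1.   ] F [ 5.9 -2.5 -1.1] op 0.107 q [-0.43  0.34  2.06 -0.    0.73 -2.1 ]
angle 0.045 miss 1.0369305203023118
```

Emit:
servo_tool([
  {"dx":0,"dy":0,"dz":0.3,"ax":0,"ay":0,"az":0,"jaw":0},
  {"dx":0,"dy":0,"dz":0.5,"ax":0,"ay":0,"az":0,"jaw":0},
  {"dx":0,"dy":0,"dz":0.5,"ax":0,"ay":0,"az":0,"jaw":0.6},
  {"dx":0,"dy":0,"dz":0.5,"ax":0,"ay":0,"az":0,"jaw":0.6},
  {"dx":0,"dy":0,"dz":0.5,"ax":0,"ay":0,"az":0,"jaw":0.6},
  {"dx":0,"dy":0,"dz":0.5,"ax":0,"ay":0,"az":0,"jaw":0.6},
  {"dx":0,"dy":0,"dz":0.5,"ax":0,"ay":0,"az":0,"jaw":0.6},
  {"dx":0,"dy":0,"dz":-2,"ax":0,"ay":0,"az":0,"jaw":0.6},
  {"dx":0,"dy":0,"dz":-5,"ax":0,"ay":0,"az":0,"jaw":0.6},
  {"dx":0,"dy":0,"dz":-9,"ax":0,"ay":0,"az":0,"jaw":0.6},
  {"dx":0,"dy":0,"dz":-13,"ax":0,"ay":0,"az":0,"jaw":0.6},
  {"dx":0,"dy":0,"dz":-16,"ax":0,"ay":0,"az":0,"jaw":0.6},
  {"dx":0,"dy":0,"dz":-16,"ax":0,"ay":0,"az":0,"jaw":0.6},
])

```text
t: 15.9
eef_pos: [438.7, -199.2, 247.2]
tool_rot: [-0.048, 0.999, -0.002, 0.004]
ft_force: [0.9, -1.0, -0.3]
opening: 0.602
```

```bash
python3 red.py w8 94; python3 -c "
from h import *
import pickle
w=pickle.load(open('w8.pkl','rb'))['pixels']
b=np.array(snap('scene','s8')['pixels'])[140:300,60:250]
cv2.imwrite('pics/w8.png',np.hstack([cv2.resize(np.array(w),(427,320)),cv2.resize(b,(373,320))]))
s=snap('top','t8');pickle.dump(s,open('top.pkl','wb'))"; python3 m.py | sed '/scene/q' | grep -E "blue|rust 2|turq|rust 1"
```

```text
t 15.9 p [ 438.7 -199.2  247.2] yaw -3.046 z [ 0.009 -0.004 -1.   ] F [ 0.9 -1.  -0.3] op 0.602 q [-0.43  0.11  1.92  0.    1.11 -2.1 ]
1009 [264. 165.] [259 115  11 103]
((434.1221618652344, -198.98446655273438), (98.17914581298828, 9.335927963256836), 5.78691291809082)
blue 3946 [599.8   8.9] [287.8 204.1] 82.2 [237.4 159.2]
turq 576 [271.4 263.1] [121.   31.6] 55.1 [155.8 301.3]
rust 1626 [948.9 410. ] [309.5  46.8] 89.8 [77.  62.9]
rust 131 [906.   46.9] [65.  25.9] 65.5 [206.2  57.3]
rust 1784 [894.4 409.7] [313.7  51.6] 89.7 [78.3 80.5]
rust 267 [ 718.9 -589.4] [63.8 59.9] 81.0 [445.6  85. ]
rust 1834 [838.2 410.8] [310.9  50.3] 90.0 [79.7 99. ]
rust 150 [784.  292.4] [44.7 43.6] 15.8 [125.9 110.1]
rust 268 [424.8 248.9] [56.8 30.2] 4.9 [154.8 239. ]
rust 266 [446.4 412.8] [56.6 30.2] 5.7 [ 89.8 240.9]
```

View pics/w8.png

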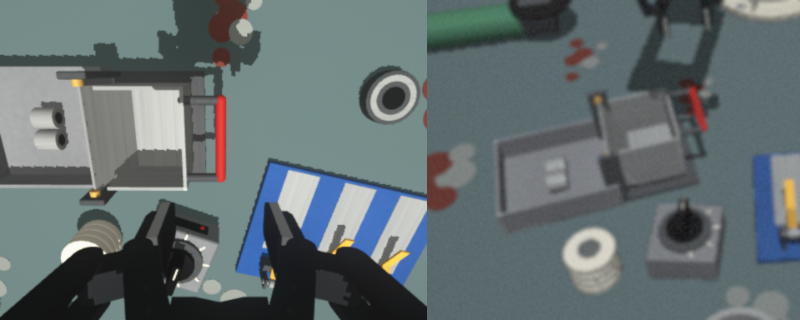

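The pan is level and empty, with the grip back at its start position (434,-199), and both bushes are in the tray at (45,115) and (50,140). Next I'll go above the two bars.

Emit:
servo_tool([
  {"dx":-3.1,"dy":52.3,"dz":-5.3,"ax":0,"ay":0,"az":0,"jaw":0.75},
  {"dx":-3.1,"dy":52.3,"dz":-5.3,"ax":0,"ay":0,"az":0,"jaw":0.75},
  {"dx":-3.1,"dy":52.3,"dz":-5.3,"ax":0,"ay":0,"az":0,"jaw":0.75},
  {"dx":-3.1,"dy":52.3,"dz":-5.3,"ax":0,"ay":0,"az":0,"jaw":0.75},
  {"dx":-3.1,"dy":52.3,"dz":-5.3,"ax":0,"ay":0,"az":0,"jaw":0.75},
  {"dx":-3.1,"dy":52.3,"dz":-5.3,"ax":0,"ay":0,"az":0,"jaw":0.75},
  {"dx":-3.1,"dy":52.3,"dz":-5.3,"ax":0,"ay":0,"az":0,"jaw":0.75},
  {"dx":-3.1,"dy":52.3,"dz":-5.3,"ax":0,"ay":0,"az":0,"jaw":0.75},
  {"dx":-3.1,"dy":52.3,"dz":-5.3,"ax":0,"ay":0,"az":0,"jaw":0.75},
  {"dx":-3.1,"dy":52.3,"dz":-5.3,"ax":0,"ay":0,"az":0,"jaw":0.75},
  {"dx":-3.1,"dy":52.3,"dz":-5.3,"ax":0,"ay":0,"az":0,"jaw":0.75},
  {"dx":-3.1,"dy":52.3,"dz":-5.3,"ax":0,"ay":0,"az":0,"jaw":0.75},
  {"dx":-3.1,"dy":52.3,"dz":-5.3,"ax":0,"ay":0,"az":0,"jaw":0.75},
  {"dx":-3.1,"dy":52.3,"dz":-5.3,"ax":0,"ay":0,"az":0,"jaw":0.75},
  {"dx":-3.1,"dy":52.3,"dz":-5.3,"ax":0,"ay":0,"az":0,"jaw":0.75},
  {"dx":-3.1,"dy":52.3,"dz":-5.3,"ax":0,"ay":0,"az":0,"jaw":0.75},
])

```text
t: 17.38
eef_pos: [416.3, 324.9, 292.4]
tool_rot: [-0.048, 0.999, -0.001, -0.001]
ft_force: [0.5, 0.7, 1.2]
opening: 0.75
```

```bash
cat > bars.py <<'E'
from h import *
import sys
st();s=snap('wrist',sys.argv[1]);im=np.array(s['pixels']);cv2.imwrite(f'pics/{sys.argv[1]}.png',im);h=cv2.cvtColor(im,cv2.COLOR_BGR2HSV).astype(int);H,S,V=h[...,0],h[...,1],h[...,2]
def show(nm,m,z,mn=150):
  n,l,t,c=cv2.connectedComponentsWithStats(m.astype(np.uint8))
  for i in range(1,n):
    if t[i,4]>mn:
      v,u=np.nonzero(l==i);P=np.array([ray(s,a,b,z)[:2] for a,b in zip(u,v)],np.float32);r=cv2.minAreaRect(P);print(nm,t[i,4],c[i].round(0),np.round(r[0],1),np.round(r[1],1),round(r[2],1),'lowx',P[P[:,0]<P[:,0].min()+3].mean(0).round(1))
show('rust',(H>3)&(H<16)&(S>90)&(S<190)&(V>40),18)
show('blue',(H>105)&(H<125)&(S>150)&(V>60),12)
show('yellow',(H>18)&(H<32)&(S>150)&(V>100),39)
E
python3 bars.py w9
```

```text
t 17.4 p [416.3 324.9 292.4] yaw -3.046 z [-0.002 -0.002 -1.   ] F [0.5 0.7 1.2] op 0.75 q [ 0.66  0.15  1.77 -0.    1.23 -1.01]
rust 2410 [380.  32.] [266.9 450.3] [72.  61.5] 86.8 lowx [236.9 439.3]
rust 2276 [103. 106.] [385.2 121.1] [109.2  57. ] 13.4 lowx [334.9 117.7]
rust 1007 [205. 151.] [424.9 250.3] [56.9 29.6] 4.7 lowx [397.1 251.2]
rust 910 [327. 179.] [446.4 412.8] [55.5 29.6] 5.9 lowx [419.3 412.6]
rust 1893 [429. 260.] [558.6 580.4] [125.1  64.2] 8.6 lowx [499.9 562.8]
blue 7752 [ 66. 251.] [607.   55.3] [197.3 206.2] 81.6 lowx [493.1 -19.4]
yellow 608 [ 26. 282.] [632.7   8.8] [25.4 98. ] 80.6 lowx [584.9   9.6]
yellow 333 [ 91. 284.] [625.  100.5] [18.9 58.3] 84.4 lowx [596.8  98.7]
```

View pics/w9.png

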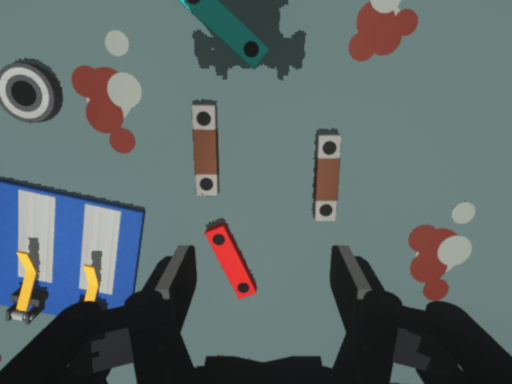

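Three bar-like things besides the two real bars: turquoise at (235,35), red at (232,260), and nothing else. The rusty ones with bright ends at (205,148) and (327,176) match the description, at (424.9,250.3) and (446.4,412.8). I'll take the first and hold it near its robot-side end.

```bash
python3 -c "
from h import *
st();print(delta([392,247.6,60],down(3.2236)))"
```

```text
t 17.4 p [416.5 324.5 292.8] yaw -3.047 z [-0.002 -0.002 -1.   ] F [-0.2  0.2  0.5] op 0.749 q [ 0.66  0.15  1.77 -0.    1.23 -1.01]
(array([ 3.12, -7.38, 23.29]), array([-0.002, -0.002,  0.013]))
```

Emit:
servo_tool([
  {"dx":1,"dy":-2.5,"dz":4,"ax":0,"ay":0,"az":0.013,"jaw":0.75},
  {"dx":2,"dy":-5,"dz":8,"ax":0,"ay":0,"az":0.013,"jaw":0.75},
  {"dx":3.1,"dy":-7.4,"dz":12,"ax":0,"ay":0,"az":0.013,"jaw":0.75},
  {"dx":3.1,"dy":-7.4,"dz":16,"ax":0,"ay":0,"az":0.013,"jaw":0.75},
  {"dx":3.1,"dy":-7.4,"dz":19,"ax":0,"ay":0,"az":0.013,"jaw":0.75},
  {"dx":3.1,"dy":-7.4,"dz":22,"ax":0,"ay":0,"az":0.013,"jaw":0.75},
  {"dx":3.1,"dy":-7.4,"dz":23,"ax":0,"ay":0,"az":0.013,"jaw":0.75},
  {"dx":3.1,"dy":-7.4,"dz":23,"ax":0,"ay":0,"az":0.013,"jaw":0.75},
  {"dx":3.1,"dy":-7.4,"dz":23,"ax":0,"ay":0,"az":0.013,"jaw":0.75},
])

```text
t: 18.18
eef_pos: [393.8, 248.9, 64.8]
tool_rot: [-0.041, 0.999, -0.0, 0.0]
ft_force: [0.6, 0.2, 0.4]
opening: 0.749
```

```bash
python3 -c "
from h import *
st();print(delta([392,247.6,5],down(3.2236)))"; python3 bars.py w10 | grep rust
```

```text
t 18.2 p [393.8 248.9  64.8] yaw -3.06 z [ 0. -0. -1.] F [0.6 0.2 0.4] op 0.749 q [ 0.56  0.35  2.1  -0.    0.69 -1.09]
(array([ 0.19, -0.11,  5.98]), array([-0.   ,  0.   , -0.001]))
rust 8727 [ 55. 168.] [380.7 124.6] [104.9  54.9] 12.5 lowx [332.7 120.2]
rust 3453 [260. 260.] [424.8 249.4] [58.2 29.3] 4.6 lowx [396.7 250.8]
rust 2870 [489. 300.] [446.  407.2] [66.2 36.4] 18.0 lowx [418.6 405.3]
```

Emit:
servo_tool([
  {"dx":0.1,"dy":-0.1,"dz":1.5,"ax":0,"ay":0,"az":0,"jaw":0.75},
  {"dx":0.1,"dy":-0.1,"dz":3,"ax":0,"ay":0,"az":0,"jaw":0.75},
  {"dx":0.1,"dy":-0.1,"dz":4.5,"ax":0,"ay":0,"az":0,"jaw":0.75},
  {"dx":0.1,"dy":-0.1,"dz":5.8,"ax":0,"ay":0,"az":0,"jaw":0.75},
  {"dx":0.1,"dy":-0.1,"dz":5.8,"ax":0,"ay":0,"az":0,"jaw":0.75},
  {"dx":0.1,"dy":-0.1,"dz":5.8,"ax":0,"ay":0,"az":0,"jaw":0},
  {"dx":0.1,"dy":-0.1,"dz":5.8,"ax":0,"ay":0,"az":0,"jaw":0},
  {"dx":0.1,"dy":-0.1,"dz":5.8,"ax":0,"ay":0,"az":0,"jaw":0},
  {"dx":0.1,"dy":-0.1,"dz":5.8,"ax":0,"ay":0,"az":0,"jaw":0},
  {"dx":0.1,"dy":-0.1,"dz":5.8,"ax":0,"ay":0,"az":0,"jaw":0},
  {"dx":0.1,"dy":-0.1,"dz":5.8,"ax":0,"ay":0,"az":0,"jaw":0},
])

```text
t: 19.15
eef_pos: [393.5, 248.7, 8.0]
tool_rot: [-0.041, 0.999, 0.001, 0.001]
ft_force: [-1.4, -2.9, 14.1]
opening: 0.33
```

```bash
python3 -c "
from h import *
st()"
```

```text
t 19.1 p [393.5 248.7   8. ] yaw -3.06 z [ 0.003  0.001 -1.   ] F [-1.4 -2.9 14.1] op 0.33 q [ 0.56  0.46  2.12 -0.    0.55 -1.09]
```

Gripped (opening 0.33, about 28 mm). I'll lift it and carry it to lane 2.

```bash
python3 -c "
from h import *
print(delta([498.7,112.4,75],down(3.002)))"
```

```text
(array([ -9.39, -14.43,  -6.69]), array([0.001, 0.003, 0.221]))
```

Emit:
servo_tool([
  {"dx":0,"dy":0,"dz":-2,"ax":0,"ay":0,"az":0,"jaw":0},
  {"dx":0,"dy":0,"dz":-4,"ax":0,"ay":0,"az":0,"jaw":0},
  {"dx":0,"dy":0,"dz":-7,"ax":0,"ay":0,"az":0,"jaw":0},
  {"dx":-1,"dy":-2,"dz":-9,"ax":0,"ay":0,"az":0.05,"jaw":0},
  {"dx":-3,"dy":-5,"dz":-9,"ax":0,"ay":0,"az":0.1,"jaw":0},
  {"dx":-5,"dy":-8,"dz":-9,"ax":0,"ay":0,"az":0.15,"jaw":0},
  {"dx":-7,"dy":-11,"dz":-9,"ax":0,"ay":0,"az":0.2,"jaw":0},
  {"dx":-9.4,"dy":-14.4,"dz":-9,"ax":0,"ay":0,"az":0.221,"jaw":0},
  {"dx":-9.4,"dy":-14.4,"dz":-7,"ax":0,"ay":0,"az":0.221,"jaw":0},
  {"dx":-9.4,"dy":-14.4,"dz":-6.5,"ax":0,"ay":0,"az":0.221,"jaw":0},
  {"dx":-9.4,"dy":-14.4,"dz":-6.5,"ax":0,"ay":0,"az":0.221,"jaw":0},
  {"dx":-9.4,"dy":-14.4,"dz":-6.5,"ax":0,"ay":0,"az":0.221,"jaw":0},
])

```text
t: 20.15
eef_pos: [497.0, 112.5, 71.5]
tool_rot: [0.069, 0.998, -0.0, -0.0]
ft_force: [0.9, 0.3, -3.8]
opening: 0.331
```

```bash
python3 bars.py w11; python3 -c "
from h import *
print(delta([498.7,112.4,21],down(3.002)))"
```

```text
t 20.1 p [497.  112.5  71.5] yaw 3.003 z [-0.001  0.    -1.   ] F [ 0.9  0.3 -3.8] op 0.331 q [ 0.22  0.4   2.    0.    0.74 -1.21]
rust 7718 [250.  54.] [400.3 117.4] [86.  44.2] 23.4 lowx [370.5  90.9]
rust 5310 [262. 314.] [577.4 100.7] [44.  80.9] 81.0 lowx [536.3  92.7]
blue 7853 [104. 268.] [524.1  13.4] [ 98.2 151.9] 8.6 lowx [488.2 -60.8]
blue 1134 [326. 248.] [537.6 146.5] [31. 42.] 82.2 lowx [516.6 142. ]
blue 298 [225. 342.] [596.9  69.6] [ 7.8 34.3] 80.3 lowx [582.1  74.8]
blue 226 [301. 342.] [608.6 127.5] [ 6.6 24.9] 81.7 lowx [597.4 128.1]
yellow 296 [ 11. 369.] [577.8 -75. ] [16.4 12.8] 30.4 lowx [572.2 -75.5]
(array([-0.13, -0.03,  5.08]), array([0.   , 0.   , 0.002]))
```

View pics/w11.png

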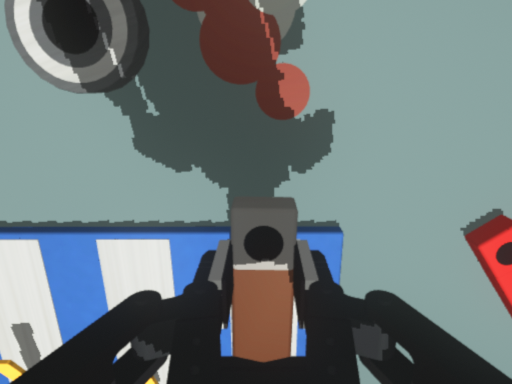

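The bar is held straight between the pads at (262,300), over the pale lane strip. I'll lower it to the bed.

Emit:
servo_tool([
  {"dx":-0.1,"dy":0,"dz":1.5,"ax":0,"ay":0,"az":0,"jaw":0},
  {"dx":-0.1,"dy":0,"dz":3,"ax":0,"ay":0,"az":0,"jaw":0},
  {"dx":-0.1,"dy":0,"dz":4,"ax":0,"ay":0,"az":0,"jaw":0},
  {"dx":-0.1,"dy":0,"dz":4.7,"ax":0,"ay":0,"az":0,"jaw":0},
  {"dx":-0.1,"dy":0,"dz":5.0,"ax":0,"ay":0,"az":0,"jaw":0},
  {"dx":-0.1,"dy":0,"dz":5.0,"ax":0,"ay":0,"az":0,"jaw":0},
])

```text
t: 20.7
eef_pos: [498.6, 112.5, 21.0]
tool_rot: [0.069, 0.998, -0.0, -0.0]
ft_force: [0.5, -0.3, -2.7]
opening: 0.332
```

```bash
python3 -c "
from h import *
st();print(delta([498.7+.9903*86,112.4-.1392*86,21],down(3.002)))"
```

```text
t 20.7 p [498.6 112.5  21. ] yaw 3.003 z [-0. -0. -1.] F [ 0.5 -0.3 -2.7] op 0.332 q [ 0.22  0.49  2.02  0.    0.64 -1.21]
(array([-8.61, -0.02,  0.  ]), array([-0.   , -0.   ,  0.001]))
```

Emit:
servo_tool([
  {"dx":-0.6,"dy":0,"dz":0.1,"ax":0,"ay":0,"az":0,"jaw":0},
  {"dx":-1.2,"dy":0,"dz":0.1,"ax":0,"ay":0,"az":0,"jaw":0},
  {"dx":-1.8,"dy":0,"dz":0.1,"ax":0,"ay":0,"az":0,"jaw":0},
  {"dx":-2.4,"dy":0,"dz":0.1,"ax":0,"ay":0,"az":0,"jaw":0},
  {"dx":-3.0,"dy":0,"dz":0.1,"ax":0,"ay":0,"az":0,"jaw":0},
  {"dx":-3.6,"dy":0,"dz":0.1,"ax":0,"ay":0,"az":0,"jaw":0},
  {"dx":-4.2,"dy":0,"dz":0.1,"ax":0,"ay":0,"az":0,"jaw":0},
  {"dx":-4.8,"dy":0,"dz":0.1,"ax":0,"ay":0,"az":0,"jaw":0},
  {"dx":-5.4,"dy":0,"dz":0.1,"ax":0,"ay":0,"az":0,"jaw":0},
  {"dx":-6.0,"dy":0,"dz":0.1,"ax":0,"ay":0,"az":0,"jaw":0},
  {"dx":-6.6,"dy":0,"dz":0.1,"ax":0,"ay":0,"az":0,"jaw":0},
  {"dx":-7.2,"dy":0,"dz":0.1,"ax":0,"ay":0,"az":0,"jaw":0},
  {"dx":-7.8,"dy":0,"dz":0.1,"ax":0,"ay":0,"az":0,"jaw":0},
  {"dx":-8.1,"dy":0,"dz":0.1,"ax":0,"ay":0,"az":0,"jaw":0},
  {"dx":-8.1,"dy":0,"dz":0.1,"ax":0,"ay":0,"az":0,"jaw":0},
])

```text
t: 21.95
eef_pos: [578.2, 100.6, 19.8]
tool_rot: [0.07, 0.998, -0.0, -0.001]
ft_force: [-4.9, 0.6, -3.2]
opening: 0.333
```

```bash
python3 -c "
from h import *
st();print(env.read_state()['ft_torque'])"; python3 bars.py w12|grep yell
```

```text
t 21.9 p [578.2 100.6  19.8] yaw 3.002 z [-0.003 -0.    -1.   ] F [-4.9  0.6 -3.2] op 0.333 q [ 0.17  0.57  1.85  0.    0.72 -1.26]
[0.02911789 0.63596524 0.02316924]
yellow 297 [ 73. 314.] [587.5  11.6] [17.1 14.3] 20.2 lowx [582.9   9.3]
yellow 359 [265. 345.] [618.2  96.6] [16.6 14.3] 82.0 lowx [611.9  96.2]
```

Emit:
servo_tool([
  {"dx":-0.2,"dy":0,"dz":0,"ax":0,"ay":0,"az":0,"jaw":0},
  {"dx":-0.4,"dy":0,"dz":0,"ax":0,"ay":0,"az":0,"jaw":0},
  {"dx":-0.6,"dy":0,"dz":0,"ax":0,"ay":0,"az":0,"jaw":0},
  {"dx":-0.8,"dy":0,"dz":0,"ax":0,"ay":0,"az":0,"jaw":0},
  {"dx":-0.8,"dy":0,"dz":0,"ax":0,"ay":0,"az":0,"jaw":0},
])

```text
t: 22.42
eef_pos: [585.6, 99.5, 19.7]
tool_rot: [0.069, 0.998, -0.0, -0.002]
ft_force: [-6.4, 0.8, -3.2]
opening: 0.328
```

```bash
python3 -c "
from h import *
st()"
```

```text
t 22.4 p [585.6  99.5  19.7] yaw 3.003 z [-0.003 -0.    -1.   ] F [-6.4  0.8 -3.2] op 0.328 q [ 0.17  0.58  1.84  0.    0.73 -1.27]
```

Emit:
servo_tool([
  {"dx":-0.2,"dy":0,"dz":0,"ax":0,"ay":0,"az":0,"jaw":0},
  {"dx":-0.4,"dy":0,"dz":0,"ax":0,"ay":0,"az":0,"jaw":0},
  {"dx":-0.6,"dy":0,"dz":0,"ax":0,"ay":0,"az":0,"jaw":0},
  {"dx":-0.6,"dy":0,"dz":0,"ax":0,"ay":0,"az":0,"jaw":0},
])

```text
t: 22.75
eef_pos: [587.0, 99.0, 18.8]
tool_rot: [0.07, 0.998, -0.001, -0.006]
ft_force: [-20.1, 5.4, 3.1]
opening: 0.327
```

```bash
python3 -c "
from h import *
st()"
```

```text
t 22.8 p [587.   99.   18.8] yaw 3.002 z [-0.012 -0.    -1.   ] F [-20.1   5.4   3.1] op 0.327 q [ 0.16  0.58  1.83  0.    0.74 -1.27]
```

At 20 N the bar is against the stop. I'll relax, release and lift.

Emit:
servo_tool([
  {"dx":0.3,"dy":0,"dz":0,"ax":0,"ay":0,"az":0,"jaw":0},
  {"dx":0.3,"dy":0,"dz":0,"ax":0,"ay":0,"az":0,"jaw":0.6},
  {"dx":0.3,"dy":0,"dz":0,"ax":0,"ay":0,"az":0,"jaw":0.6},
  {"dx":0.3,"dy":0,"dz":0,"ax":0,"ay":0,"az":0,"jaw":0.6},
  {"dx":0.3,"dy":0,"dz":0,"ax":0,"ay":0,"az":0,"jaw":0.6},
  {"dx":0.3,"dy":0,"dz":0,"ax":0,"ay":0,"az":0,"jaw":0.6},
  {"dx":0.3,"dy":0,"dz":-2,"ax":0,"ay":0,"az":0,"jaw":0.6},
  {"dx":0.3,"dy":0,"dz":-4,"ax":0,"ay":0,"az":0,"jaw":0.6},
  {"dx":0.3,"dy":0,"dz":-7,"ax":0,"ay":0,"az":0,"jaw":0.6},
  {"dx":2,"dy":0,"dz":-10,"ax":0,"ay":0,"az":0,"jaw":0.75},
  {"dx":5,"dy":0,"dz":-13,"ax":0,"ay":0,"az":0,"jaw":0.75},
  {"dx":8,"dy":0,"dz":-16,"ax":0,"ay":0,"az":0,"jaw":0.75},
  {"dx":8,"dy":0,"dz":-18,"ax":0,"ay":0,"az":0,"jaw":0.75},
  {"dx":8,"dy":0,"dz":-18,"ax":0,"ay":0,"az":0,"jaw":0.75},
])

```text
t: 23.92
eef_pos: [515.1, 110.8, 205.1]
tool_rot: [0.069, 0.998, 0.001, 0.004]
ft_force: [1.6, 1.2, 1.6]
opening: 0.747
```

```bash
cat > seat.py <<'E'
from h import *
import sys
# rusty bar in plate coordinates (origin 601.1,7.3 yaw -8 deg), top camera and wrist, plane z=30
for n in ['top','wrist']:
    s=snap(n,'seat_'+n);im=np.array(s['pixels']);cv2.imwrite(f'pics/{sys.argv[1]}_{n}.png',im);h=cv2.cvtColor(im,cv2.COLOR_BGR2HSV).astype(int);H,S,V=h[...,0],h[...,1],h[...,2]
    for nm,m in [('rust',(H>3)&(H<16)&(S>90)&(S<190)&(V>40)),('bright',(S<45)&(V>100)&(V<245))]:
      k,l,t,c=cv2.connectedComponentsWithStats(m.astype(np.uint8))
      for i in range(1,k):
        if t[i,4]<25: continue
        v,u=np.nonzero(l==i);P=np.array([ray(s,a,b,30)[:2] for a,b in zip(u,v)]);Q=(P-[601.1,7.3])@np.array([[.9903,.1392],[-.1392,.9903]])
        if abs(Q[:,0].mean())<110 and abs(Q[:,1].mean())<140: 
            r=cv2.minAreaRect(Q.astype(np.float32));print(n,nm,t[i,4],c[i].round(0),'lo',Q.min(0).round(1),'hi',Q.max(0).round(1),np.round(r[1],1),round(r[2],1))
E
python3 seat.py a | grep -v bright; python3 bars.py w13 | grep -E "t |rust|yell"
```

```text
wrist rust 612 [261. 254.] lo [-28.4  75.2] hi [ 27.2 103.6] [55.8 28. ] 0.4
t 24.0 p [514.6 110.3 201.4] yaw 3.003 z [ 0.004  0.001 -1.   ] F [ 0.3  0.7 -0.4] op 0.749 q [ 0.21  0.23  1.88 -0.    1.03 -1.22]
rust 3682 [250.  40.] [395.5 114.8] [99.1 45.1] 23.2 lowx [359.4  85.4]
rust 628 [261. 255.] [619.5  94.7] [29.  58.8] 82.0 lowx [590.3  93. ]
yellow 781 [102. 278.] [610.6 -78.4] [21.8 78.1] 84.5 lowx [572.4 -80.1]
yellow 833 [263. 289.] [648.7  92.3] [13.6 86.2] 82.0 lowx [607.2  97. ]
```

View pics/a_wrist.png

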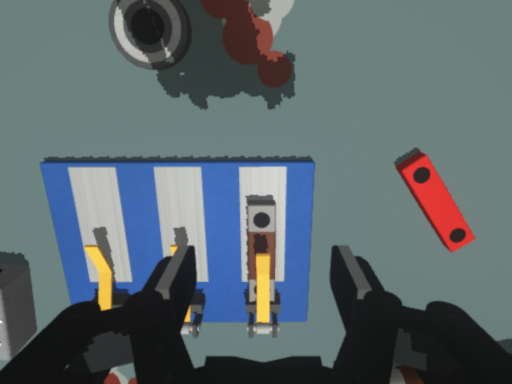

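The bar sits straight in lane 2 under its finger: rust at (261,254), yaw 0.4° and y 89.4 in the plate frame. Next bar: hover over it and re-measure.

```bash
python3 -c "
from h import *
print(delta([413.6,409.4,120],down(3.245)))
s=snap('top');"; python3 m.py | sed '/scene/q' | grep -E "rust 2"
```

```text
(array([14.11, 28.25,  8.02]), array([ 0.   ,  0.001, -0.242]))
rust 289 [ 713.3 -588.4] [63.7 71.8] 80.7 [446.4  86.8]
rust 206 [445.7 415.7] [56.8 25.8] 9.8 [ 88.6 241.8]
rust 264 [ 291.3 -198. ] [41.9 64.5] 82.6 [338.7 263.9]
rust 257 [ 149.2 -395.5] [33.  55.6] 36.5 [427.7 307.8]
```

Emit:
servo_tool([
  {"dx":3,"dy":6,"dz":0,"ax":0,"ay":0,"az":-0.1,"jaw":0.75},
  {"dx":14.1,"dy":28.2,"dz":0,"ax":0,"ay":0,"az":-0.242,"jaw":0.75},
  {"dx":14.1,"dy":28.2,"dz":0,"ax":0,"ay":0,"az":-0.242,"jaw":0.75},
  {"dx":14.1,"dy":28.2,"dz":0,"ax":0,"ay":0,"az":-0.242,"jaw":0.75},
  {"dx":14.1,"dy":28.2,"dz":0,"ax":0,"ay":0,"az":-0.242,"jaw":0.75},
  {"dx":14.1,"dy":28.2,"dz":0,"ax":0,"ay":0,"az":-0.242,"jaw":0.75},
  {"dx":14.1,"dy":28.2,"dz":3,"ax":0,"ay":0,"az":-0.242,"jaw":0.75},
  {"dx":14.1,"dy":28.2,"dz":6,"ax":0,"ay":0,"az":-0.242,"jaw":0.75},
  {"dx":14.1,"dy":28.2,"dz":8,"ax":0,"ay":0,"az":-0.242,"jaw":0.75},
  {"dx":14.1,"dy":28.2,"dz":8,"ax":0,"ay":0,"az":-0.242,"jaw":0.75},
  {"dx":14.1,"dy":28.2,"dz":8,"ax":0,"ay":0,"az":-0.242,"jaw":0.75},
])

```text
t: 25.03
eef_pos: [411.9, 407.7, 117.8]
tool_rot: [-0.052, 0.999, -0.002, -0.002]
ft_force: [-0.6, -1.1, -0.4]
opening: 0.752
```

```bash
python3 bars.py w14 | grep -E "^t |rust"
```

```text
t 25.0 p [411.9 407.7 117.8] yaw -3.038 z [-0.004 -0.004 -1.   ] F [-0.6 -1.1 -0.4] op 0.752 q [ 0.78  0.42  1.82 -0.    0.91 -0.9 ]
rust 2422 [335.  15.] [284.7 445.7] [22.2 58. ] 5.9 lowx [272.6 462.8]
rust 2314 [266. 232.] [446.3 413.5] [57.5 29.2] 5.8 lowx [418.1 414.4]
rust 187 [420. 303.] [498.8 556.3] [22.9 13. ] 83.2 lowx [494.7 560.5]
```

Emit:
servo_tool([
  {"dx":-0.2,"dy":0.2,"dz":3,"ax":0,"ay":0,"az":0,"jaw":0.75},
  {"dx":-0.2,"dy":0.2,"dz":6,"ax":0,"ay":0,"az":0,"jaw":0.75},
  {"dx":-0.2,"dy":0.2,"dz":8,"ax":0,"ay":0,"az":0,"jaw":0.75},
  {"dx":-0.2,"dy":0.2,"dz":10,"ax":0,"ay":0,"az":0,"jaw":0.75},
  {"dx":-0.2,"dy":0.2,"dz":10.9,"ax":0,"ay":0,"az":0,"jaw":0.75},
  {"dx":-0.2,"dy":0.2,"dz":10.9,"ax":0,"ay":0,"az":0,"jaw":0.75},
  {"dx":-0.2,"dy":0.2,"dz":10.9,"ax":0,"ay":0,"az":0,"jaw":0},
  {"dx":-0.2,"dy":0.2,"dz":10.9,"ax":0,"ay":0,"az":0,"jaw":0},
  {"dx":-0.2,"dy":0.2,"dz":10.9,"ax":0,"ay":0,"az":0,"jaw":0},
  {"dx":-0.2,"dy":0.2,"dz":10.9,"ax":0,"ay":0,"az":0,"jaw":0},
  {"dx":-0.2,"dy":0.2,"dz":10.9,"ax":0,"ay":0,"az":0,"jaw":0},
  {"dx":-0.2,"dy":0.2,"dz":10.9,"ax":0,"ay":0,"az":0,"jaw":0},
])

```text
t: 26.08
eef_pos: [416.0, 411.7, 13.3]
tool_rot: [-0.051, 0.999, 0.001, 0.001]
ft_force: [-0.5, -3.3, 9.4]
opening: 0.322
```

```bash
python3 -c "
from h import *
st();s=np.array([601.1,7.3])-116*np.array([.9903,-.1392]);print(s,delta([*s,75],down(3.002)))"
```

```text
t 26.1 p [416.  411.7  13.3] yaw -3.039 z [ 0.002  0.002 -1.   ] F [-0.5 -3.3  9.4] op 0.322 q [ 0.78  0.58  1.86 -0.    0.7  -0.9 ]
[486.2252  23.4472] (array([ -3.01, -39.33,  -6.21]), array([0.002, 0.002, 0.243]))
```

The grasp is 5 mm shallower than the first one. I'll reopen, go lower and regrasp.

Emit:
servo_tool([
  {"dx":0,"dy":0,"dz":0,"ax":0,"ay":0,"az":0,"jaw":0.7},
  {"dx":0,"dy":0,"dz":0,"ax":0,"ay":0,"az":0,"jaw":0.7},
  {"dx":0,"dy":0,"dz":0,"ax":0,"ay":0,"az":0,"jaw":0.7},
  {"dx":0,"dy":0,"dz":0,"ax":0,"ay":0,"az":0,"jaw":0.7},
  {"dx":0,"dy":0,"dz":0,"ax":0,"ay":0,"az":0,"jaw":0.7},
])

```text
t: 26.5
eef_pos: [415.0, 411.2, 11.4]
tool_rot: [-0.052, 0.999, 0.0, 0.0]
ft_force: [0.8, -0.8, -0.7]
opening: 0.698
```

```bash
python3 -c "
from h import *
st()"
```

```text
t 26.5 p [415.  411.2  11.4] yaw -3.038 z [ 0.001  0.    -1.   ] F [ 0.8 -0.8 -0.7] op 0.698 q [ 0.78  0.58  1.86 -0.    0.7  -0.9 ]
```

Emit:
servo_tool([
  {"dx":0.1,"dy":-0.1,"dz":0.3,"ax":0,"ay":0,"az":0,"jaw":0.7},
  {"dx":0.1,"dy":-0.1,"dz":0.5,"ax":0,"ay":0,"az":0,"jaw":0.7},
  {"dx":0.1,"dy":-0.1,"dz":0.5,"ax":0,"ay":0,"az":0,"jaw":0},
  {"dx":0.1,"dy":-0.1,"dz":0.5,"ax":0,"ay":0,"az":0,"jaw":0},
  {"dx":0.1,"dy":-0.1,"dz":0.5,"ax":0,"ay":0,"az":0,"jaw":0},
  {"dx":0.1,"dy":-0.1,"dz":0.5,"ax":0,"ay":0,"az":0,"jaw":0},
  {"dx":0.1,"dy":-0.1,"dz":0.5,"ax":0,"ay":0,"az":0,"jaw":0},
  {"dx":0.1,"dy":-0.1,"dz":0.5,"ax":0,"ay":0,"az":0,"jaw":0},
])

```text
t: 27.17
eef_pos: [414.1, 410.2, 6.4]
tool_rot: [-0.052, 0.999, 0.0, 0.0]
ft_force: [-1.5, 0.5, 1.8]
opening: 0.332
```

```bash
python3 -c "
from h import *
st();s=np.array([601.1,7.3])-116*np.array([.9903,-.1392]);print(s,delta([*s,75],down(3.002)))"
```

```text
t 27.2 p [414.1 410.2   6.4] yaw -3.038 z [ 0.001  0.    -1.   ] F [-1.5  0.5  1.8] op 0.332 q [ 0.78  0.58  1.87 -0.    0.69 -0.9 ]
[486.2252  23.4472] (array([ -3.2 , -39.21,  -6.87]), array([0.   , 0.001, 0.243]))
```

Emit:
servo_tool([
  {"dx":0,"dy":0,"dz":-2,"ax":0,"ay":0,"az":0,"jaw":0},
  {"dx":0,"dy":0,"dz":-5,"ax":0,"ay":0,"az":0,"jaw":0},
  {"dx":0,"dy":-2,"dz":-9,"ax":0,"ay":0,"az":0.02,"jaw":0},
  {"dx":-0.5,"dy":-5,"dz":-12,"ax":0,"ay":0,"az":0.05,"jaw":0},
  {"dx":-0.8,"dy":-8.5,"dz":-13,"ax":0,"ay":0,"az":0.08,"jaw":0},
  {"dx":-1.1,"dy":-12,"dz":-13,"ax":0,"ay":0,"az":0.11,"jaw":0},
  {"dx":-1.4,"dy":-16,"dz":-13,"ax":0,"ay":0,"az":0.14,"jaw":0},
  {"dx":-1.7,"dy":-20,"dz":-13,"ax":0,"ay":0,"az":0.17,"jaw":0},
  {"dx":-2,"dy":-24,"dz":-13,"ax":0,"ay":0,"az":0.2,"jaw":0},
  {"dx":-2.3,"dy":-28,"dz":-13,"ax":0,"ay":0,"az":0.22,"jaw":0},
  {"dx":-2.6,"dy":-32,"dz":-13,"ax":0,"ay":0,"az":0.243,"jaw":0},
  {"dx":-2.9,"dy":-36,"dz":-12,"ax":0,"ay":0,"az":0.243,"jaw":0},
  {"dx":-3.2,"dy":-39.2,"dz":-10,"ax":0,"ay":0,"az":0.243,"jaw":0},
  {"dx":-3.2,"dy":-39.2,"dz":-8,"ax":0,"ay":0,"az":0.243,"jaw":0},
  {"dx":-3.2,"dy":-39.2,"dz":-6.9,"ax":0,"ay":0,"az":0.243,"jaw":0},
  {"dx":-3.2,"dy":-39.2,"dz":-6.9,"ax":0,"ay":0,"az":0.243,"jaw":0},
  {"dx":-3.2,"dy":-39.2,"dz":-6.9,"ax":0,"ay":0,"az":0.243,"jaw":0},
])

```text
t: 28.58
eef_pos: [485.2, 23.2, 74.5]
tool_rot: [0.07, 0.998, -0.0, -0.001]
ft_force: [0.0, 0.0, -5.6]
opening: 0.33
```

```bash
python3 bars.py w15 | grep -E "^t |rust|blue"; python3 -c "
from h import *
s=np.array([601.1,7.3])-116*np.array([.9903,-.1392]);print(s,delta([*s,19.5],down(3.002)))"
```

```text
t 28.6 p [485.2  23.2  74.5] yaw 3.002 z [-0.002 -0.    -1.   ] F [ 0.   0.  -5.6] op 0.33 q [ 0.04  0.36  2.05  0.    0.73 -1.39]
rust 7863 [396.  53.] [399.3 110.3] [86.1 44.5] 23.3 lowx [369.4  83.3]
rust 5080 [263. 316.] [569.8  11.7] [44.9 78.4] 82.0 lowx [530.1   1.7]
rust 277 [366. 375.] [631.4  82.8] [32.  12.3] 28.0 lowx [616.5  79.8]
blue 5888 [123. 264.] [529.8 -67. ] [119.8  87.7] 82.7 lowx [ 481.3 -111.9]
blue 6020 [402. 264.] [554.3  98.7] [121.6  87.9] 81.5 lowx [504.  53.]
blue 344 [226. 341.] [584.4 -19.9] [ 8.7 41.1] 80.2 lowx [565.9 -13.8]
blue 232 [301. 342.] [599.   38.1] [ 6.8 26.1] 81.4 lowx [587.5  38.4]
[486.2252  23.4472] (array([-0.02,  0.  ,  5.58]), array([-0., -0.,  0.]))
```

Aligned. I'll lower, then push to just short of the stop.

Emit:
servo_tool([
  {"dx":-0.1,"dy":0,"dz":2,"ax":0,"ay":0,"az":0,"jaw":0},
  {"dx":-0.1,"dy":0,"dz":4,"ax":0,"ay":0,"az":0,"jaw":0},
  {"dx":-0.1,"dy":0,"dz":5,"ax":0,"ay":0,"az":0,"jaw":0},
  {"dx":-0.1,"dy":0,"dz":5.4,"ax":0,"ay":0,"az":0,"jaw":0},
  {"dx":-0.1,"dy":0,"dz":5.5,"ax":0,"ay":0,"az":0,"jaw":0},
  {"dx":-0.1,"dy":0,"dz":5.5,"ax":0,"ay":0,"az":0,"jaw":0},
])

```text
t: 29.13
eef_pos: [487.7, 23.5, 20.8]
tool_rot: [0.07, 0.998, 0.0, 0.0]
ft_force: [1.1, 0.2, -4.0]
opening: 0.328
```

```bash
python3 -c "
from h import *
st()"
```

```text
t 29.1 p [487.7  23.5  20.8] yaw 3.002 z [ 0.001  0.    -1.   ] F [ 1.1  0.2 -4. ] op 0.328 q [ 0.04  0.46  2.07  0.    0.61 -1.39]
```

Emit:
servo_tool([
  {"dx":-0.3,"dy":0,"dz":0.1,"ax":0,"ay":0,"az":0,"jaw":0},
  {"dx":-0.6,"dy":0,"dz":0.2,"ax":0,"ay":0,"az":0,"jaw":0},
  {"dx":-1.2,"dy":0,"dz":0.2,"ax":0,"ay":0,"az":0,"jaw":0},
  {"dx":-1.8,"dy":0,"dz":0.2,"ax":0,"ay":0,"az":0,"jaw":0},
  {"dx":-2.4,"dy":0,"dz":0.2,"ax":0,"ay":0,"az":0,"jaw":0},
  {"dx":-3.0,"dy":0,"dz":0.2,"ax":0,"ay":0,"az":0,"jaw":0},
  {"dx":-3.6,"dy":0,"dz":0.2,"ax":0,"ay":0,"az":0,"jaw":0},
  {"dx":-4.2,"dy":0,"dz":0.2,"ax":0,"ay":0,"az":0,"jaw":0},
  {"dx":-4.8,"dy":0,"dz":0.2,"ax":0,"ay":0,"az":0,"jaw":0},
  {"dx":-5.4,"dy":0,"dz":0.2,"ax":0,"ay":0,"az":0,"jaw":0},
  {"dx":-6.0,"dy":0,"dz":0.2,"ax":0,"ay":0,"az":0,"jaw":0},
  {"dx":-6.6,"dy":0,"dz":0.2,"ax":0,"ay":0,"az":0,"jaw":0},
  {"dx":-7.2,"dy":0,"dz":0.2,"ax":0,"ay":0,"az":0,"jaw":0},
  {"dx":-7.8,"dy":0,"dz":0.2,"ax":0,"ay":0,"az":0,"jaw":0},
  {"dx":-8.1,"dy":0,"dz":0.2,"ax":0,"ay":0,"az":0,"jaw":0},
  {"dx":-8.1,"dy":0,"dz":0.2,"ax":0,"ay":0,"az":0,"jaw":0},
])

```text
t: 30.47
eef_pos: [566.7, 11.8, 17.6]
tool_rot: [0.07, 0.998, -0.0, -0.001]
ft_force: [-2.9, 0.1, -9.0]
opening: 0.332
```

Emit:
servo_tool([
  {"dx":-0.2,"dy":0,"dz":0,"ax":0,"ay":0,"az":0,"jaw":0},
  {"dx":-0.4,"dy":0,"dz":0,"ax":0,"ay":0,"az":0,"jaw":0},
  {"dx":-0.4,"dy":0,"dz":0,"ax":0,"ay":0,"az":0,"jaw":0},
])

```text
t: 30.72
eef_pos: [570.4, 11.3, 17.6]
tool_rot: [0.07, 0.998, -0.0, -0.001]
ft_force: [-4.1, 0.3, -8.9]
opening: 0.333
```

```bash
python3 -c "
from h import *
st()"
```

```text
t 30.7 p [570.4  11.3  17.6] yaw 3.002 z [-0.002  0.    -1.   ] F [-4.1  0.3 -8.9] op 0.333 q [ 0.02  0.55  1.89  0.    0.7  -1.41]
```

Emit:
servo_tool([
  {"dx":-0.2,"dy":0,"dz":0.1,"ax":0,"ay":0,"az":0,"jaw":0},
  {"dx":-0.4,"dy":0,"dz":0.2,"ax":0,"ay":0,"az":0,"jaw":0},
  {"dx":-0.6,"dy":0,"dz":0.2,"ax":0,"ay":0,"az":0,"jaw":0},
  {"dx":-0.6,"dy":0,"dz":0.2,"ax":0,"ay":0,"az":0,"jaw":0},
])

```text
t: 31.05
eef_pos: [574.8, 10.7, 16.3]
tool_rot: [0.07, 0.998, -0.0, -0.002]
ft_force: [-14.1, 1.7, 6.7]
opening: 0.331
```

```bash
python3 -c "
from h import *
st()"
```

```text
t 31.1 p [574.8  10.7  16.3] yaw 3.002 z [-0.005  0.    -1.   ] F [-14.1   1.7   6.7] op 0.331 q [ 0.02  0.56  1.88  0.    0.71 -1.42]
```

Emit:
servo_tool([
  {"dx":-0.2,"dy":0,"dz":-0.1,"ax":0,"ay":0,"az":0,"jaw":0},
  {"dx":-0.3,"dy":0,"dz":-0.1,"ax":0,"ay":0,"az":0,"jaw":0},
  {"dx":-0.4,"dy":0,"dz":-0.1,"ax":0,"ay":0,"az":0,"jaw":0},
])

```text
t: 31.3
eef_pos: [575.2, 10.6, 16.3]
tool_rot: [0.07, 0.998, 0.0, -0.006]
ft_force: [-24.4, 5.1, 11.0]
opening: 0.332
```

```bash
python3 -c "
from h import *
st()"
```

```text
t 31.3 p [575.2  10.6  16.3] yaw 3.001 z [-0.012  0.001 -1.   ] F [-24.4   5.1  11. ] op 0.332 q [ 0.02  0.56  1.87  0.    0.72 -1.42]
```

Only 0.4 mm of movement at 24 N, so the bar is on the stop. I'll release and lift back to look.

Emit:
servo_tool([
  {"dx":0.3,"dy":0,"dz":0,"ax":0,"ay":0,"az":0,"jaw":0},
  {"dx":0.3,"dy":0,"dz":0,"ax":0,"ay":0,"az":0,"jaw":0.6},
  {"dx":0.3,"dy":0,"dz":0,"ax":0,"ay":0,"az":0,"jaw":0.6},
  {"dx":0.3,"dy":0,"dz":0,"ax":0,"ay":0,"az":0,"jaw":0.6},
  {"dx":0.3,"dy":0,"dz":0,"ax":0,"ay":0,"az":0,"jaw":0.6},
  {"dx":0.3,"dy":0,"dz":0,"ax":0,"ay":0,"az":0,"jaw":0.6},
  {"dx":0.3,"dy":0,"dz":-2,"ax":0,"ay":0,"az":0,"jaw":0.6},
  {"dx":0.3,"dy":0,"dz":-4,"ax":0,"ay":0,"az":0,"jaw":0.6},
  {"dx":0.3,"dy":0,"dz":-7,"ax":0,"ay":0,"az":0,"jaw":0.6},
  {"dx":2,"dy":0,"dz":-10,"ax":0,"ay":0,"az":0,"jaw":0.75},
  {"dx":2,"dy":0,"dz":-13,"ax":0,"ay":0,"az":0,"jaw":0.75},
  {"dx":2,"dy":1,"dz":-16,"ax":0,"ay":0,"az":0,"jaw":0.75},
  {"dx":2,"dy":3,"dz":-19,"ax":0,"ay":0,"az":0,"jaw":0.75},
  {"dx":2,"dy":4,"dz":-20,"ax":0,"ay":0,"az":0,"jaw":0.75},
  {"dx":2,"dy":4,"dz":-20,"ax":0,"ay":0,"az":0,"jaw":0.75},
  {"dx":2,"dy":4,"dz":-20,"ax":0,"ay":0,"az":0,"jaw":0.75},
])

```text
t: 32.63
eef_pos: [567.1, 52.6, 217.2]
tool_rot: [0.069, 0.998, 0.0, 0.001]
ft_force: [-0.2, 0.3, -0.0]
opening: 0.751
```

```bash
python3 seat.py b; python3 bars.py w16 | grep -E "^t |rust|yell"; python3 -c "
import cv2
i=cv2.imread('pics/w16.png')[120:384,40:480];cv2.imwrite('pics/b_c.png',cv2.resize(i,(792,475),interpolation=cv2.INTER_CUBIC))"
```

```text
wrist rust 690 [228. 201.] lo [-29.5 -13.8] hi [27.8 15.2] [57.2 28.9] 0.3
wrist rust 589 [305. 197.] lo [-29.5  74.4] hi [ 27.7 103.3] [28.7 57.4] 89.5
wrist rust 74 [320. 217.] lo [-3.9 99.2] hi [ 27.7 103.6] [ 4.1 31.8] 86.6
wrist bright 412 [237.  97.] lo [-116.6  -14.7] hi [-106.3   40.9] [10.2 55.6] 0.0
wrist bright 4658 [145. 164.] lo [ -97.8 -106.7] hi [ 35.1 -59.1] [132.8  47.5] 0.1
wrist bright 3890 [228. 162.] lo [-97.8 -21.1] hi [58.6 26.2] [156.5  47.3] 0.1
wrist bright 3500 [310. 157.] lo [-97.9  64.4] hi [ 57.3 111.8] [155.3  47.2] 0.2
wrist bright 167 [297. 240.] lo [28.9 74.6] hi [57.3 83.2] [ 8.6 28.5] 89.5
wrist bright 56 [321. 258.] lo [ 62.4 101.4] hi [ 72.7 111.1] [10.6  9.2] 3.0
wrist bright 45 [296. 258.] lo [63.7 73.1] hi [72.7 82.3] [9.  9.2] 0.0
t 32.7 p [566.   51.8 215.5] yaw 3.002 z [-0.002 -0.    -1.   ] F [-0.3  0.1 -0. ] op 0.754 q [ 0.09  0.28  1.77 -0.    1.09 -1.34]
rust 784 [327.  11.] [431.1 131.3] [31.7 21.7] 82.0 lowx [420.1 125.5]
rust 697 [228. 201.] [604.8   5.9] [29.8 59.3] 82.0 lowx [575.2   4.2]
rust 583 [305. 199.] [617.5  96.8] [30.5 59.5] 81.5 lowx [588.   94.5]
rust 521 [473. 304.] [780.2 286.1] [53.5 27.5] 43.4 lowx [760.  276.5]
rust 540 [501. 335.] [831.8 330.7] [67.5 29.1] 37.9 lowx [812.4 318.3]
yellow 1021 [146. 232.] [619.  -82.8] [20.  95.8] 81.1 lowx [571.9 -79.9]
yellow 984 [227. 234.] [633.7   3.1] [15.8 90.5] 83.3 lowx [589.9   6. ]
yellow 964 [311. 234.] [646.4  92.8] [16.4 90.2] 80.5 lowx [603.3 100. ]
```

View pics/b_c.png

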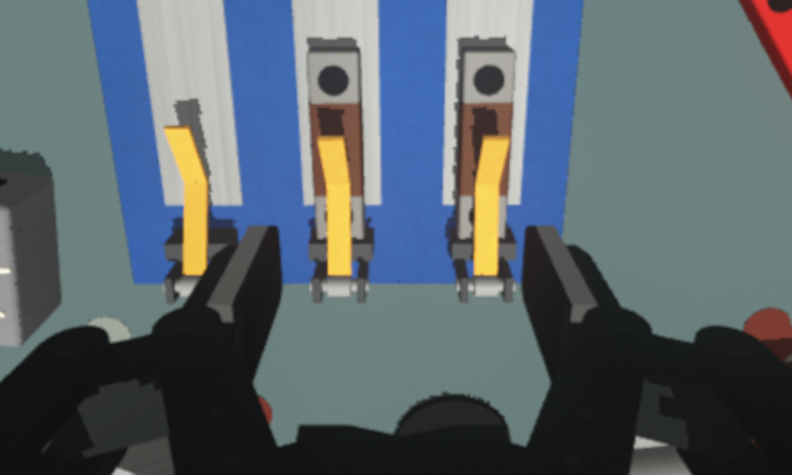

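Both bars lie under their lifted fingers, at equal depth and within 0.5° of straight. Lane 0 is empty. The gripper is clear, so I'm handing in.

```bash
python3 -c "
from h import *
s=snap('scene','fin');h=cv2.cvtColor(np.array(s['pixels']),cv2.COLOR_BGR2HSV).astype(int)
m=((h[...,0]<8)|(h[...,0]>172))&(h[...,1]>150)&(h[...,2]>60);n,l,t,c=cv2.connectedComponentsWithStats(m.astype(np.uint8))
print([(t[i,4],c[i].round(0),ray(s,*c[i],90)[:2].round(0)) for i in range(1,n) if t[i,4]>15 and abs(c[i][0]-198)<15 and abs(c[i][1]-193)<15])
print(ticket.close_job());st()"
```

```text
[(np.int32(65), array([197., 193.]), array([ 430., -201.]))]
the job is handed in; nothing more can be done
None
the job is handed in; nothing more can be done
```

The job is handed in at about 33 s of the 208 s allowed, and every check I made passed.

- **Dial:** I turned it about 1.81 rad anticlockwise until the stop pushed back at 1.6 N m. Its mark then measured 165.5°, against 165.8° for the off tick, and I did not touch it again.
- **Pan and bushes:** I tipped the pan to about 2.2 rad and both bushes went into the tray; only two were present. I swung the pan back level and empty. The grip read (430, -201) in the last scene image against (434, -198) at the start, which agrees within that view's accuracy.
- **Bars:** only two of the three steel bars were there. One is in the lane at plate y = 90 and the other in the lane at y = 0. Each was pushed until it stopped moving, at 20 and 24 N. The last wrist view shows both within 0.5° of straight, at the same depth, with their fingers lifted on them.
- **Small disagreement:** both bars stopped about 3 mm further in than my plate estimate, consistently in both lanes. I put this down to calibration and grasp offset. The last view placed both bar centres within 1 mm of the seat points.
- **Left alone:** the bearing, the seals and the red and turquoise look-alikes were not touched. I did not measure their positions again at the end.

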